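Clear the goods yard: park the van, pack the loads, shut the stock box

TASK

Pack up the model railway's goods yard: first lift the goods van out of the open stock box and park it upright on the rails of the free part of the siding, between the locomotive and the buffer stop. Then, with the lid still open, put every packing crate from the compartment tray into the left compartment of the box and every timber stack into the right one (left and right as seen from the robot). Last, swing the lid fully shut so that its tab sits behind the front rim; leave the drums, the locomotive and the station where they are.

Things in the scene. Friction and masses are not known exactly. Their poses are not given: they have to be found in the camera images.
- stock_box: Fixed light wooden box without its lid, outside 180 (x) x 182 (y) x 55 mm high, walls 5 mm, floor 5 mm. Origin: centre of its underside. x points away from the robot, y to the left. A divider along x (4 mm thick, its top 35 mm above the table) parts it into a left (+y) and a right (-y) compartment, each 170 x 84 mm inside.
- bay_left (a point): Middle of the floor of the left compartment (170 x 84 mm, walls 50 mm above its floor, 30 mm at the divider). Axes as those of the box. Crates go here.
- bay_right (a point): Middle of the floor of the right compartment (same size). Axes as those of the box. Timber stacks go here; the van stands here at the start.
- lid (a joint): Angle of the box's lid (rad): 0 shut, about 1.8 at the start (upright, leaning back a little). Stiff hinge: it stays where it is left and takes about 1.5 N at its free edge to move. The lid is a panel 186 long x 182 wide x 6 mm, hinged on the far (+x) rim; a tab 70 mm wide and 12 mm deep below its free edge drops inside the near rim when it shuts.
- lid_hinge (a point): Middle of the lid's hinge line, on top of the far rim, 55 mm above the table. The lid swings about the box's y axis.
- lid_edge (a point): Middle of the lid's free edge, 186 mm from the hinge line, half way through its thickness.
- tray: Fixed grey compartment tray, 149 (x) x 295 (y) mm, 2 x 4 square pockets of 70 mm, 73 mm apart; floor 4 mm thick, walls 3 mm thick, their tops 12 mm above the table. Origin: centre of its underside.
- crate1: Slatted wooden packing crate, 30 (x) x 30 (y) x 24 mm high. Origin: centre of its underside. May be absent.
- crate2: Slatted wooden packing crate, 30 (x) x 30 (y) x 24 mm high. Origin: centre of its underside. May be absent.
- crate3: Slatted wooden packing crate, 30 (x) x 30 (y) x 24 mm high. Origin: centre of its underside. May be absent.
- timber1: Stack of sawn timber boards with two dark straps, 44 long (x) x 16 wide (y) x 22 mm high. Origin: centre of its underside. May be absent.
- timber2: Stack of sawn timber boards with two dark straps, 44 long (x) x 16 wide (y) x 22 mm high. Origin: centre of its underside. May be absent.
- timber3: Stack of sawn timber boards with two dark straps, 44 long (x) x 16 wide (y) x 22 mm high. Origin: centre of its underside. May be absent.
- van: Covered goods van of brown wood with a grey roof, 90 long (x, its running direction) x 30 wide (y) x 30 mm high on two axles; the body's sides begin 8 mm above its wheels. Origin: centre, at the underside of the wheels. Starts upright, lengthwise in the right compartment.
- siding: Fixed piece of track, 310 mm long (x) x 40 mm wide, rail tops 8 mm above the table, gauge 16.5 mm. Origin: centre of its underside. The locomotive stands on its -x end, a buffer stop (21 mm high) closes its +x end.
- park (a point): On the track's centre line at rail-top height, in the middle of the free part, 60 mm from the siding's centre towards the buffer stop; axes as those of the siding. Park the van within 50 mm of it along the track.
- loco: Green locomotive, 97 x 29 x 49 mm, on the siding. Leave alone.
- drum1: Grey steel drum, 26 mm diameter, 30 mm high, in the tray. Origin: centre of its underside. Leave alone.
- drum2: Another such drum. Leave alone.
- station: Small yellow station building, 108 x 75 x 98 mm high, beside the yard. Leave alone.
Not all that is in view belongs to the job. Leave any red look-alike of the timber1 alone.

How it is judged:
By the outcome, as a careful person would: the job done as asked, in the order asked, and still so for the second after the job is handed in, with the robot touching nothing.
Of crate1, crate2, crate3, timber1, timber2, timber3 only 4 to 6 are there at a start; the rules pass over those that are not, and their reading is None.
At some moment in a run one of crate1, crate2, crate3, timber1, timber2, timber3 may be knocked a few centimetres aside while the robot is not near it.
Once in a run the grip may slacken for a moment while it holds something.
It also fails if it takes over 208 s, if anything falls off the work surface, if the arm or the gripper's body presses on something with over 40 N, if the wrist force passes 120 N, or if a joint passes its speed limit or range.

ROBOT

A 6-joint arm with a two-finger parallel gripper is mounted at the origin on the work surface. World frame = base frame: x ahead of the robot, y to its left, z up, the work surface at z = 0. Lengths are in m, angles in degrees, forces in N, time in s.
With the tool pointing down it reaches from about 0.3 to 0.75 m from the base axis. Payload 8.5 kg.
Tool frame: the origin (TCP) lies midway between the tips of the shut fingers; the grasp point (between the pads) lies 19 mm behind it (env.grasp_offset is the distance from the TCP to the grasp point, in m); z points along the fingers, y is the line along which they close (so a half turn about z gives the same grasp; the last joint's range is limited). The gripper opens to 85 mm and grips with 20 to 120 N. Pads are 22 mm wide; open, the fingers measure 114 mm over their backs; the gripper's body (76 mm by 85 mm) begins 54 mm behind the grasp point. The pads swing forward as they close: fully open they stand 13 mm farther back than shut.
Start: joints at [-12.336, 21.807, 74.336, -0, 83.858, -12.336], TCP at [0.55, 0, 0.193] pointing down, gripper open.
Joint ranges: [-178.18, 178.18], [-50.72, 133.34], [12.68, 142.11], [-81.47, 261.47], [9.98, 163.14], [-165.26, 165.26]. Speed limits (degrees/s): [136.94, 136.94, 180, 180, 180, 180].

INTERFACE

Orientations are given as a 3x3 rotation matrix whose columns are the frame's x, y, z axes.
In Python, from rig import env gives the robot as it stands.
- The arm moves only by the tool servo_tool, never from a script. Its argument "deltas" is text: rows parted by semicolons, each of 7 numbers parted by spaces: the opening, from 0 (shut) to 1 (fully open), then the shift along the tool's x, y, z in mm, then the turn, a rotation vector about the tool's x, y, z in rad. A call has 1 to 8 rows; each row shifts and turns the commanded pose from where the row before left it, along the tool's axes as they then stand; what a row does not reach is not made up. A row lasts 1/12 s, in which the tool goes at most 41.7 mm and 7.16 degrees, less where a joint would pass 70% of its speed; a pose out of reach is approached as far as the arm can. A call is refused whole if a number of a shift passes 41.7 or a number of a turn 0.125, either way. A call with a gripper value outside its range is refused whole. The fingers move at their own pace and stop on an object; "newtons" is the grip in N (left out, the last holds). Time passes only in rows, so rows that do not move let the fingers close. It gives the time, the measured TCP pose, the force, the opening and the grip force at its end, in the units of the state.
- env.observe(): the state, without advancing time (a new reading comes with each control period).
- env.get_image(name): name is "scene" or "side" or "wrist"; returns a dict with "img" (400x640x3 uint8, red, green, blue), "depth" (400x640 float32, m along the optical axis (not along the pixel's ray), 0 where there is no reading), "camera_matrix" (3x3 intrinsics, pixels), "world_to_cam" (4x4, takes a point from world to camera coordinates). Camera axes: x right, y down, z forward; pixel columns grow to the right and rows downward; lengths in m; the calibration is good to about 2 mm. A picture is of the moment at which its call begins.
- env.close_job(): hands the job in; it is judged then, once.
Trained networks look in a picture, given as the dict that the camera call returned (one of the last four; its "shot" number tells which), for a name from the list of things; names that differ only in an ending like _2 or _b are one class to them, and where a whole thing is asked for, a point or a joint stands for the part that bears it (a point fixed in the world has none). Each returns a list of dicts, best first, with "conf" (0 to 1); they miss things now and then, are a little off and sometimes report something else, mostly with a low value. They report only what shows in the picture. A call takes as long as a camera call. They do not tell look-alikes from the thing itself.
- env.spot_in(name, picture): "bbox" ([centre column, centre row, width, height] in pixels, round what is visible of it).
- env.spot_point(name, picture): "uv" ([column, row] in pixels: a listed point, or the origin of a listed thing).
The state is a dict: "time_s": time; "q": joint angles; "qvel": joint speeds; "joint_efforts": joint torques, N m; "position": TCP position; "tool_rot": TCP orientation; "ft_force": force on the tool from outside, world axes, zero at the start; "wrist_torque": the same for the moment, N m; "grip_width": finger opening in m; "gripper_force": force on a finger pad.
Only numpy, scipy, OpenCV 4.12 (cv2) and the standard library are available. Lean on these libraries where they do the work, as an engineer would, in place of code of your own. Each camera call takes 0.05 s, during which the arm holds its last target. There are 200 camera calls.

## Working session

There is one attempt and no reset: what is moved stays moved. The work goes in short steps, Python scripts to look and compute and a tool call to move; the robot and the scene stay as the last step left them, time stands still between calls to the robot, and variables do not carry over. Pictures are saved under pics/ and viewed, at most 14 in all, crops included, and the job is handed in when it is done.

Besides the shell and the picture viewer there is one more tool, called by a JSON object that holds its "name" and its "arguments". servo_tool: Moves the arm, as the interface text tells. Its arguments: {"type":"object","properties":{"deltas":{"type":"string"},"newtons":{"type":"number"}},"required":["deltas"]}

```bash
ls; mkdir -p pics; cat > h.py <<'E'
from rig import env
import numpy as np, cv2
def save(p,n): cv2.imwrite('pics/'+n+'.png',p['img'][:,:,::-1])
def w(p,u,v,z=None):
    K=p['camera_matrix'];T=p['world_to_cam'];R=T[:3,:3];t=T[:3,3]
    c=-R.T@t; r=R.T@np.linalg.inv(K)@[u,v,1]
    if z is None:
        d=p['depth'][int(round(v)),int(round(u))]; return c+r*d
    return c+r*(z-c[2])/r[2]
def pix(p,X):
    c=p['world_to_cam']@np.r_[X,1]; k=p['camera_matrix']@c[:3]; return k[:2]/k[2]
E
python3 - <<'E'
from h import *
np.set_printoptions(precision=3,suppress=True)
for n in ['scene','side']:
    p=env.get_image(n); save(p,n+'0'); print(n, -p['world_to_cam'][:3,:3].T@p['world_to_cam'][:3,3])
    for t in ['crate1','timber1','drum1','van','loco','station']:
        for d in env.spot_in(t,p):
            if d['conf']>.2: print(t,round(d['conf'],2),np.round(d['bbox']),w(p,*d['bbox'][:2]))
    for t in ['stock_box','bay_left','bay_right','lid_hinge','lid_edge','tray','siding','park']:
        for d in env.spot_point(t,p)[:1]: print(t,round(d['conf'],2),np.round(d['uv']),w(p,*d['uv']))
E
```

```text
pics
scene [ 0.819 -0.674  0.765]
crate1 0.72 [317. 254.  21.  25.] [ 0.554 -0.16   0.031]
crate1 0.69 [274. 340.  66.  58.] [ 0.58  -0.381  0.071]
crate1 0.59 [318. 199.  15.  15.] [ 0.488 -0.013  0.031]
crate1 0.58 [348. 212.  17.  20.] [ 0.565 -0.022  0.027]
timber1 0.73 [234. 308.  22.  26.] [ 0.46  -0.332  0.018]
timber1 0.71 [223. 244.   9.  22.] [ 0.356 -0.211  0.023]
timber1 0.65 [269. 266.  19.  19.] [ 0.476 -0.224  0.026]
timber1 0.62 [288. 242.  16.  23.] [ 0.481 -0.153  0.027]
timber1 0.48 [299. 284.  22.  23.] [ 0.55  -0.236  0.024]
drum1 0.59 [305. 220.   8.  18.] [ 0.487 -0.079  0.025]
drum1 0.56 [336. 231.  12.  21.] [ 0.564 -0.083  0.027]
van 0.57 [400. 110.  42. 103.] [0.599 0.204 0.168]
van 0.51 [348. 146.  39.  13.] [0.479 0.189 0.034]
loco 0.57 [360. 285.  33.  52.] [ 0.663 -0.201  0.042]
station 0.89 [273. 340.  64.  59.] [ 0.578 -0.381  0.07 ]
stock_box 0.56 [358. 150.] [0.508 0.184 0.036]
bay_left 0.92 [362. 136.] [0.485 0.275 0.009]
bay_right 0.8 [353. 155.] [0.511 0.14  0.052]
lid_hinge 0.65 [388. 141.] [0.59  0.155 0.11 ]
lid_edge 0.73 [412.  77.] [0.607 0.
[... 676 characters left out ...]
.025]
timber1 0.21 [317. 148.  42.  32.] [ 0.547 -0.336  0.06 ]
drum1 0.6 [297. 205.   8.  11.] [ 0.548 -0.062  0.031]
van 0.78 [300. 271.  39.  21.] [0.48  0.201 0.035]
van 0.31 [246. 237.  42. 118.] [0.592 0.234 0.143]
loco 0.67 [270. 176.  20.  22.] [ 0.651 -0.157  0.051]
station 0.89 [316. 150.  39.  33.] [ 0.55  -0.336  0.054]
stock_box 0.56 [291. 290.] [0.491 0.238 0.008]
bay_left 0.63 [291. 303.] [0.471 0.321 0.056]
bay_right 0.77 [294. 273.] [0.492 0.204 0.031]
lid_hinge 0.61 [254. 270.] [0.577 0.241 0.056]
lid_edge 0.78 [236. 202.] [0.602 0.243 0.241]
tray 0.88 [314. 206.] [ 0.507 -0.098  0.008]
siding 0.83 [261. 195.] [ 0.67  -0.122  0.006]
park 0.62 [252. 207.] [0.595 0.174 0.181]
```

```bash
python3 - <<'E'
import cv2
a=cv2.imread('pics/scene0.png')[50:390,180:480]; b=cv2.imread('pics/side0.png')[120:340,190:420]
cv2.imwrite('pics/a.png',cv2.resize(a,None,fx=1.76,fy=1.76,interpolation=3))
cv2.imwrite('pics/b.png',cv2.resize(b,None,fx=2.7,fy=2.7,interpolation=3))
E
```

```text
(no output)
```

View pics/a.png

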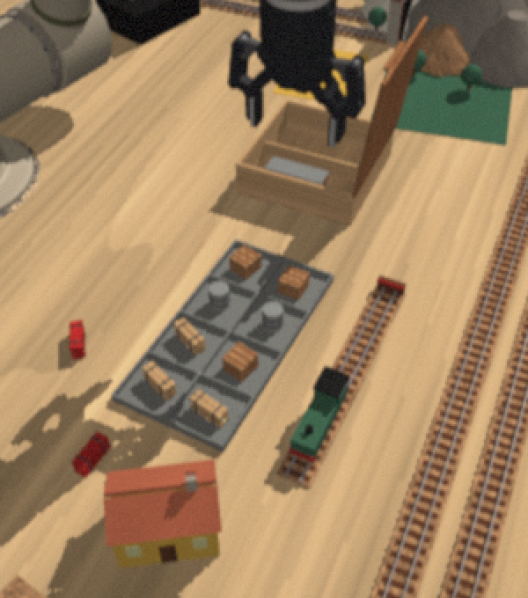

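View pics/b.png

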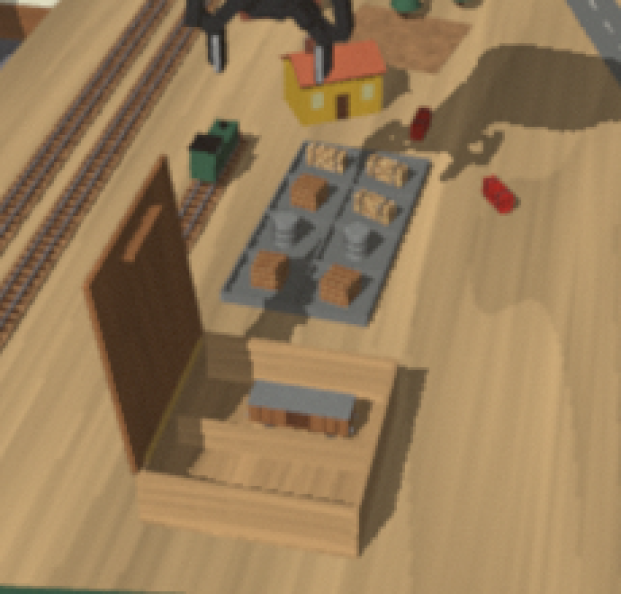

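The scene shows three crates and three timbers in the tray with the two drums. Two red decoys lie outside the tray, the van is in the right bay, and the siding runs along y. Next I'll raise the arm and look with the wrist camera.

{"name": "servo_tool", "arguments": {"deltas": "1 -41 0 -20 0 0 0;1 -30 0 -40 0 0 0;1 0 0 -40 0 0 0;1 0 0 -40 0 0 0;1 0 0 -20 0 0 0;1 0 0 0 0 0 0"}}

```text
time_s: 2.0
position: [0.551, -0.0629, 0.3495]
tool_rot: [[0.0, 1.0, 0.009], [1.0, -0.0, -0.003], [-0.003, 0.009, -1.0]]
ft_force: [0.3, -0.3, -0.4]
grip_width: 0.0854
gripper_force: 0.0
```

```bash
python3 - <<'E'
from h import *
np.set_printoptions(precision=3,suppress=True)
o=env.observe(); print(o['position'],o['tool_rot'],env.grasp_offset)
p=env.get_image('wrist'); save(p,'w0'); T=p['world_to_cam']; print(-T[:3,:3].T@T[:3,3],T[:3,:3])
for t in ['crate1','timber1','drum1','van']:
    for d in env.spot_in(t,p):
        if d['conf']>.2: print(t,round(d['conf'],2),np.round(d['bbox']),w(p,*d['bbox'][:2]))
E
```

```text
[ 0.551 -0.063  0.349] [[ 0.     1.     0.009]
 [ 1.    -0.    -0.003]
 [-0.003  0.009 -1.   ]] 0.0187
[0.55 0.01 0.53] [[ 1.    -0.     0.009]
 [-0.003 -0.955  0.296]
 [ 0.008 -0.296 -0.955]]
crate1 0.67 [282. 118.  21.  19.] [ 0.487 -0.003  0.028]
crate1 0.66 [322. 123.  20.  21.] [ 0.556 -0.011  0.03 ]
timber1 0.79 [281. 229.  21.  17.] [ 0.475 -0.216  0.025]
timber1 0.74 [316. 233.  27.  16.] [ 0.546 -0.225  0.024]
timber1 0.74 [219. 221.  20.  18.] [ 0.354 -0.2    0.021]
timber1 0.63 [280. 194.  26.  20.] [ 0.477 -0.142  0.025]
timber1 0.47 [272. 276.   6.  18.] [ 0.452 -0.325  0.02 ]
timber1 0.44 [304. 174.  86. 157.] [ 0.522 -0.109  0.004]
drum1 0.74 [280. 159.  11.  12.] [ 0.48  -0.074  0.034]
drum1 0.61 [382. 169.  35. 156.] [ 0.674 -0.1    0.002]
drum1 0.46 [324. 159.  14.  16.] [ 0.56  -0.074  0.034]
van 0.6 [274.   3.  65.   6.] [0.481 0.17  0.026]
```

View pics/w0.png

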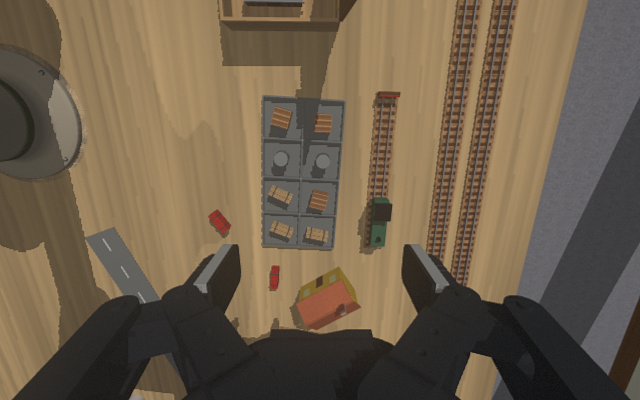

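The wrist view shows the tray from above: crates at pixels (282,118), (323,123) and (319,200), timbers at (280,195), (281,230) and (317,234). The siding runs from the loco at (378,225) to the buffer at (386,96).

```bash
cat >> h.py <<'E'
def cloud(p):
    d=p['depth'].astype(float);v,u=np.indices(d.shape);K=p['camera_matrix'];T=p['world_to_cam']
    X=np.stack([(u-K[0,2])/K[0,0]*d,(v-K[1,2])/K[1,1]*d,d],-1)
    return (X-T[:3,3])@T[:3,:3]
def fit(p,xy,zlo=.018,zhi=.045,r=.032,top=.006):
    C=cloud(p).reshape(-1,3);C=C[p['depth'].ravel()>0]
    C=C[(np.hypot(*(C[:,:2]-np.array(xy)).T)<r)&(C[:,2]>zlo)&(C[:,2]<zhi)]
    if len(C)<8: return None
    zt=np.percentile(C[:,2],85); C=C[C[:,2]>zt-top]
    (c,s,a)=cv2.minAreaRect((C[:,:2]*1000).astype(np.float32))
    if s[0]<s[1]: s=s[::-1]; a-=90   # a: direction of long side, deg from world x
    a=(a+90)%180-90
    return np.round(c,1),np.round(s,1),round(a,1),round(zt*1000,1),len(C)
E
python3 - <<'E'
from h import *
np.set_printoptions(precision=3,suppress=True)
p=env.get_image('wrist')
for n,xy in dict(cA=(.487,-.003),cB=(.556,-.011),cC=(.55,-.15),tA=(.477,-.142),tB=(.475,-.216),tC=(.546,-.225),d1=(.48,-.074),d2=(.56,-.074)).items(): print(n,fit(p,xy))
print('buffer',fit(p,w(p,386,96)[:2],.012,.03),'loco',fit(p,w(p,379,222)[:2],.02,.06,.06))
for u,v in [(371,192),(379,192),(389,192),(372,105),(380,105),(386,105),(394,105),(374,250)]: print(u,v,w(p,u,v),w(p,u,v,.008))
C=cloud(p); m=(C[...,2]>.004)&(C[...,2]<.012)&(C[...,0]>.62)&(C[...,0]<.72)&(C[...,1]>-.11)&(C[...,1]<.03)
P=C[m]; print(len(P)); 
for y in np.arange(-.11,.03,.02):
    q=P[(P[:,1]>y)&(P[:,1]<y+.02)]; 
    if len(q): print(y+.01,q[:,0].min(),q[:,0].max(),np.median(q[:,0]),np.percentile(q[:,2],90))
for cam in ['side','scene']:
    p=env.get_image(cam); C=cloud(p)
    print(cam,'van',fit(p,(.48,.195),.027,.043,.06,.005))
    m=(C[...,2]>.050)&(C[...,2]<.06)&(C[...,0]>.3)&(C[...,0]<.65)&(C[...,1]>.08)&(C[...,1]<.36)
    print(cv2.minAreaRect((C[m][:,:2]*1000).astype(np.float32)),m.sum())
E
```

```text
cA (array([483.7,  -1.9]), array([31. , 30.9]), -16.2, np.float64(28.6), 332)
cB (array([557.5, -11.3]), array([30.5, 29.7]), 89.8, np.float64(28.5), 325)
cC (array([ 549.6, -156.4]), array([31.4, 30.9]), 74.9, np.float64(28.7), 261)
tA (array([ 476. , -145.2]), array([43.8, 16.5]), -28.0, np.float64(25.9), 203)
tB (array([ 474.6, -218.6]), array([43.6, 16.6]), -23.7, np.float64(26.0), 185)
tC (array([ 545.4, -229.7]), array([43.7, 16.3]), -13.4, np.float64(26.1), 177)
d1 (array([481.4, -73.8]), array([24.6, 24.3]), -64.1, np.float64(34.2), 164)
d2 (array([557.7, -78.5]), array([25.1, 23.3]), -89.9, np.float64(34.2), 162)
buffer (array([673.3,  37.4]), array([36. ,  8.2]), -0.3, np.float64(21.1), 120) loco (array([ 667. , -168.3]), array([34.1, 31.3]), 88.2, np.float64(56.5), 315)
371 192 [ 0.648 -0.142  0.   ] [ 0.647 -0.14   0.008]
379 192 [ 0.663 -0.141  0.003] [ 0.662 -0.14   0.008]
389 192 [ 0.683 -0.141  0.003] [ 0.681 -0.14   0.008]
372 105 [ 0.641  0.021 -0.   ] [0.64  0.021 0.008]
380 105 [0.655 0.021 0.002] [0.654 0.021 0.008]
386 105 [0.664 0.021 0.009] [0.664 0.021 0.008]
[... 443 characters left out ...]
3717 0.008142092912284463
-0.019999999999999983 0.653250976184652 0.6853684188810024 0.6718256361108299 0.0074920323852490645
1.9081958235744878e-17 0.658198326966391 0.691143504602544 0.673587112610658 0.007775648910362586
0.020000000000000025 0.6551578811483683 0.6885067004896669 0.6743921847641092 0.007857517896665086
side van (array([481.6, 188.3]), array([96.2, 95.1]), 0.3, np.float64(38.1), 550)
((492.5577392578125, 230.92095947265625), (188.14463806152344, 181.331787109375), 89.27911376953125) 857
scene van (array([478.3, 189. ]), array([97.7, 92.9]), 85.7, np.float64(38.4), 411)
((493.2383117675781, 233.87652587890625), (190.36082458496094, 184.37803649902344), 89.82418060302734) 524
```

{"name": "servo_tool", "arguments": {"deltas": "1 32 -9 8 0 0 0;1 32 -9 8 0 0 0;1 32 -9 8 0 0 0;1 32 -9 8 0 0 0;1 32 -9 8 0 0 0;1 32 -9 8 0 0 0;1 32 -9 8 0 0 0;1 29 -8 8 0 0 0"}}

```text
time_s: 3.07
position: [0.478, 0.1923, 0.2798]
tool_rot: [[-0.0, 1.0, -0.0], [1.0, 0.0, 0.0], [0.0, -0.0, -1.0]]
ft_force: [0.7, -0.1, -0.6]
grip_width: 0.0856
gripper_force: 0.0
```

{"name": "servo_tool", "arguments": {"deltas": "1 0 0 5 0 0 -0.124;1 0 0 5 0 0 -0.124;1 0 0 5 0 0 -0.124;1 0 0 5 0 0 -0.124;1 0 0 5 0 0 -0.124;1 0 0 5 0 0 -0.124;1 0 0 5 0 0 -0.124;1 0 0 5 0 0 -0.124"}}

```text
time_s: 3.73
position: [0.4788, 0.1905, 0.2398]
tool_rot: [[-0.84, 0.542, -0.001], [0.542, 0.84, -0.0], [0.001, -0.001, -1.0]]
ft_force: [0.0, -0.4, 0.2]
grip_width: 0.0855
gripper_force: 0.0
```

{"name": "servo_tool", "arguments": {"deltas": "1 0 0 0 0 0 -0.124;1 0 0 0 0 0 -0.124;1 0 0 0 0 0 -0.124;1 0 0 0 0 0 -0.124;1 0 0 0 0 0 -0.083;1 0 0 0 0 0 0;1 0 0 0 0 0 0"}}

```text
time_s: 4.32
position: [0.4788, 0.1906, 0.2401]
tool_rot: [[-1.0, 0.002, -0.001], [0.002, 1.0, -0.0], [0.001, -0.0, -1.0]]
ft_force: [-0.5, -0.3, 0.4]
grip_width: 0.0856
gripper_force: 0.0
```

```bash
python3 - <<'E'
from h import *
np.set_printoptions(precision=3,suppress=True)
o=env.observe(); print(o['position'],o['tool_rot'],o['q'])
p=env.get_image('wrist'); save(p,'w1'); C=cloud(p)
m=(C[...,2]>.032)&(C[...,2]<.038)&(C[...,0]>.4)&(C[...,0]<.56)&(C[...,1]>.155)&(C[...,1]<.217)
print('van',cv2.minAreaRect((C[m][:,:2]*1000).astype(np.float32)),m.sum())
m=(C[...,2]>.032)&(C[...,2]<.038)&(C[...,0]>.42)&(C[...,0]<.56)&(C[...,1]>.222)&(C[...,1]<.245)
print('div',cv2.minAreaRect((C[m][:,:2]*1000).astype(np.float32)),m.sum())
m=(C[...,2]>.052)&(C[...,2]<.058)&(C[...,0]>.36)&(C[...,0]<.6)&(C[...,1]>.1)&(C[...,1]<.36)
print('box',cv2.minAreaRect((C[m][:,:2]*1000).astype(np.float32)),m.sum())
E
```

```text
[0.479 0.191 0.24 ] [[-1.     0.002 -0.001]
 [ 0.002  1.    -0.   ]
 [ 0.001 -0.    -1.   ]] [  8.521  16.542  74.412  -0.001  89.078 -81.338]
van ((480.3189392089844, 185.34979248046875), (30.44135284423828, 89.3895263671875), 89.24168395996094) 1378
div ((489.8114013671875, 229.18356323242188), (4.143298149108887, 139.583251953125), 89.55509185791016) 287
box ((493.1979064941406, 229.4140167236328), (182.63186645507812, 179.06935119628906), 89.55926513671875) 2054
```

View pics/w1.png

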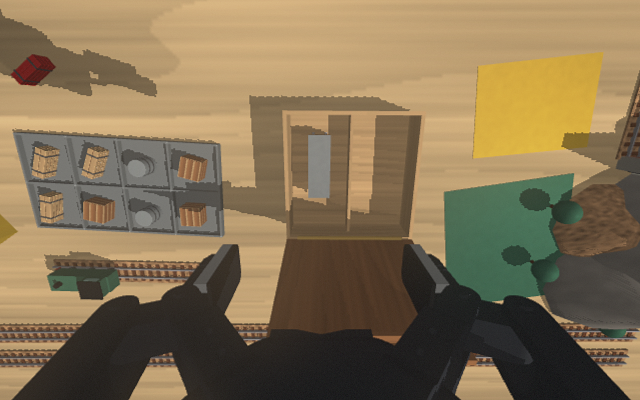

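{"name": "servo_tool", "arguments": {"deltas": "0.48 -1.5 -5.3 25 0 0 0.013;0.48 0 0 35 0 0 0;0.48 0 0 35 0 0 0;0.48 0 0 35 0 0 0;0.48 0 0 35 0 0 0;0.48 0 0 0 0 0 0"}}

```text
time_s: 4.87
position: [0.4769, 0.1847, 0.0701]
tool_rot: [[-1.0, 0.015, -0.011], [0.015, 1.0, -0.002], [0.011, -0.002, -1.0]]
ft_force: [-1.5, -0.5, -1.3]
grip_width: 0.0409
gripper_force: 0.0
```

{"name": "servo_tool", "arguments": {"deltas": "0.48 0 0 0 0 0 0;0.48 -1 0 20 0 0 0;0.48 0 0 15 0 0 0;0.48 0 0 15 0 0 0;0.48 0 0 10 0 0 0;0.48 0 0 0 0 0 0;0.48 0 0 0 0 0 0"}}

```text
time_s: 5.45
position: [0.4828, 0.1855, 0.0173]
tool_rot: [[-1.0, 0.013, 0.003], [0.013, 1.0, 0.0], [-0.003, 0.0, -1.0]]
ft_force: [-0.1, 1.0, 1.1]
grip_width: 0.041
gripper_force: 0.0
```

{"name": "servo_tool", "arguments": {"deltas": "0.48 1 0 7 0 0 0;0.48 0 0 0 0 0 0;0 0 0 0 0 0 0;0 0 0 0 0 0 0;0 0 0 0 0 0 0;0 0 0 0 0 0 0;0 0 0 0 0 0 0", "newtons": 45}}

```text
time_s: 6.03
position: [0.4806, 0.1853, 0.0086]
tool_rot: [[-1.0, 0.013, 0.0], [0.013, 1.0, 0.0], [-0.0, 0.0, -1.0]]
ft_force: [-0.2, 0.6, -0.1]
grip_width: -0.0
gripper_force: 0.0
```

```bash
python3 - <<'E'
from h import *
o=env.observe(); print(o['position'],o['grip_width'],o['gripper_force'],o['ft_force'])
p=env.get_image('scene'); q=env.get_image('side'); r=env.get_image('wrist')
a=cv2.resize(p['img'][60:220,260:460],None,fx=2,fy=2);b=cv2.resize(q['img'][170:330,200:400],None,fx=2,fy=2)
cv2.imwrite('pics/m.png',np.vstack([np.hstack([a,b]),r['img'][120:370,0:640][:, :,:].copy()[:, :640].repeat(1,0)[:, :]]) [:,:,::-1] if False else np.hstack([a,b])[:,:,::-1])
E
```

```text
[0.48056725 0.18527126 0.00855325] -5.600578755383495e-06 0.0 [-0.15468931  0.55235411 -0.0551497 ]
```

View pics/m.png

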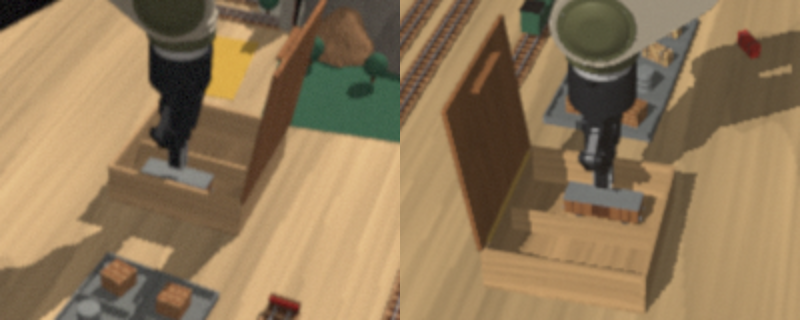

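```bash
python3 - <<'E'
from h import *
np.set_printoptions(precision=3,suppress=True)
for n in ['scene','side','wrist']:
    p=env.get_image(n); C=cloud(p)
    print(n,'tcp pix',pix(p,[.4806,.1853,.0086]),pix(p,[.4806,.1853,.04]))
    m=(abs(C[...,0]-.48)<.05)&(abs(C[...,1]-.185)<.035)&(C[...,2]>.028)&(C[...,2]<.2)&(p['depth']>0)
    for lo in np.arange(.028,.1,.008):
        q=C[m&(C[...,2]>=lo)&(C[...,2]<lo+.008)]
        if len(q): print(round(lo,3),len(q),q.min(0),q.max(0))
E
```

```text
scene tcp pix [348.255 155.096] [348.528 145.597]
0.028 99 [0.432 0.171 0.03 ] [0.524 0.207 0.036]
0.036 175 [0.434 0.17  0.036] [0.524 0.204 0.041]
0.044 4 [0.474 0.178 0.048] [0.484 0.181 0.051]
0.052 19 [0.466 0.15  0.052] [0.49  0.197 0.059]
0.06 26 [0.472 0.171 0.06 ] [0.49  0.194 0.067]
0.068 24 [0.471 0.17  0.068] [0.49  0.19  0.076]
0.076 21 [0.473 0.172 0.076] [0.49  0.192 0.083]
0.084 8 [0.488 0.173 0.084] [0.492 0.195 0.091]
0.092 38 [0.469 0.155 0.093] [0.492 0.216 0.1  ]
side tcp pix [301.102 275.061] [301.    265.139]
0.028 203 [0.435 0.169 0.028] [0.524 0.206 0.036]
0.036 226 [0.434 0.171 0.036] [0.523 0.207 0.041]
0.044 8 [0.47  0.187 0.045] [0.489 0.191 0.052]
0.052 14 [0.469 0.184 0.055] [0.489 0.197 0.06 ]
0.06 28 [0.468 0.185 0.06 ] [0.489 0.2   0.067]
0.068 27 [0.468 0.184 0.068] [0.489 0.201 0.076]
0.076 10 [0.468 0.184 0.076] [0.485 0.199 0.083]
0.084 3 [0.468 0.175 0.089] [0.468 0.197 0.089]
0.092 23 [0.466 0.158 0.093] [0.488 0.217 0.1  ]
wrist tcp pix [323.5   221.682] [323.906 241.909]
0.028 3910 [0.435 0.17  0.032] [0.495 0.202 0.036]
0.036 12 [0.435 0.171 0.036] [0.472 0.199 0.036]
0.044 37 [0.469 0.177 0.05 ] [0.471 0.19  0.052]
0.052 296 [0.469 0.17  0.052] [0.475 0.197 0.06 ]
0.06 402 [0.469 0.17  0.06 ] [0.475 0.197 0.068]
0.068 475 [0.469 0.17  0.068] [0.475 0.197 0.076]
0.076 591 [0.469 0.17  0.076] [0.493 0.197 0.084]
0.084 714 [0.467 0.155 0.084] [0.492 0.213 0.092]
0.092 2403 [0.466 0.15  0.092] [0.493 0.22  0.1  ]
```

```bash
python3 - <<'E'
from h import *
np.set_printoptions(precision=3,suppress=True,linewidth=150)
r=env.get_image('wrist'); C=cloud(r)
for v in range(195,300,5): print(v,r['depth'][v,324],C[v,324],r['img'][v,324])
cv2.imwrite('pics/r.png',cv2.resize(r['img'][150:390,220:430],None,fx=2.4,fy=2.4)[:,:,::-1])
E
```

```text
195 0.16077046 [0.453 0.186 0.035] [144 143 139]
200 0.16141929 [0.456 0.186 0.035] [143 144 140]
205 0.1636595 [0.46  0.186 0.034] [143 144 140]
210 0.16422088 [0.463 0.186 0.034] [143 144 140]
215 0.16514474 [0.466 0.186 0.034] [143 144 140]
220 0.16662902 [0.469 0.186 0.034] [143 145 140]
225 0.16627392 [0.472 0.185 0.035] [143 144 140]
230 0.1668595 [0.475 0.185 0.035] [143 144 140]
235 0.14814879 [0.47  0.185 0.053] [85 84 79]
240 0.14195813 [0.47  0.185 0.06 ] [84 83 80]
245 0.13688172 [0.47  0.185 0.065] [73 71 69]
250 0.1313601 [0.47  0.185 0.071] [70 70 67]
255 0.12752968 [0.47  0.185 0.075] [58 55 52]
260 0.12277405 [0.47  0.185 0.08 ] [58 55 53]
265 0.11920483 [0.47  0.185 0.083] [48 45 43]
270 0.11988246 [0.472 0.185 0.084] [54 52 51]
275 0.12020898 [0.475 0.185 0.084] [46 42 41]
280 0.12107964 [0.477 0.185 0.084] [45 42 40]
285 0.12176483 [0.48  0.185 0.084] [43 40 38]
290 0.12233154 [0.482 0.185 0.084] [40 38 37]
295 0.12440374 [0.486 0.185 0.083] [38 35 34]
```

View pics/r.png

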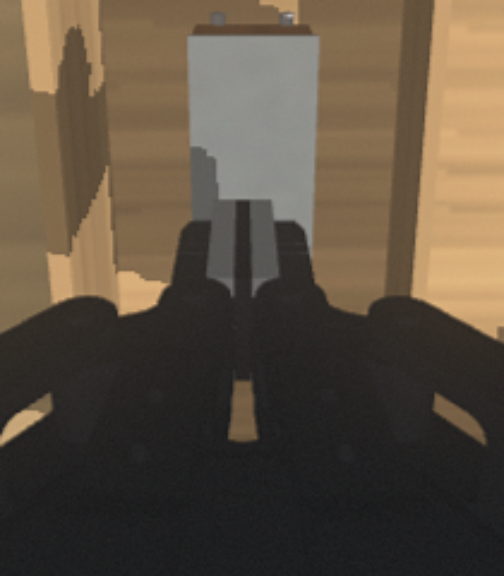

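```bash
python3 - <<'E'
from h import *
np.set_printoptions(precision=4,suppress=True)
p=env.get_image('wrist');T=p['world_to_cam']; o=env.observe()
print(-T[:3,:3].T@T[:3,3],o['position'],o['q'],o['grip_width'],o['joint_efforts'])
C=cloud(p)
# lowest points of finger in scene/side views, and top of box walls
for n in ['scene','side']:
    p=env.get_image(n);C=cloud(p);u,v=np.round(pix(p,[.48,.185,.05])).astype(int)
    for vv in range(v-12,v+14,2): print(n,vv,C[vv,u],p['img'][vv,u])
E
```

```text
[0.4066 0.1846 0.1888] [0.4805 0.1853 0.0084] [  7.8949  30.7924  94.5817   0.      54.6286 -81.3712] -0.00012956320420958034 [ -0.0012 -45.4018 -15.5153  -0.0003   0.0007   0.0001]
scene 131 [0.4902 0.1546 0.1095] [26 29 28]
scene 133 [0.4897 0.1564 0.1022] [22 23 26]
scene 135 [0.4908 0.1539 0.0983] [13 20 17]
scene 137 [0.4826 0.1749 0.0753] [23 22 26]
scene 139 [0.4829 0.1747 0.0692] [28 27 28]
scene 141 [0.4841 0.172  0.0653] [24 23 23]
scene 143 [0.4833 0.1744 0.057 ] [43 45 42]
scene 145 [0.4763 0.1924 0.0355] [124 123 119]
scene 147 [0.4801 0.183  0.0369] [136 135 130]
scene 149 [0.4848 0.1717 0.0402] [116 116 110]
scene 151 [0.495  0.1461 0.0558] [154 127  94]
scene 153 [0.496  0.144  0.0514] [139 110  76]
scene 155 [0.4967 0.1426 0.0463] [108  85  60]
side 250 [0.4669 0.2419 0.1359] [42 36 35]
side 252 [0.4689 0.2339 0.1232] [39 34 30]
side 254 [0.4701 0.2291 0.1132] [38 34 29]
side 256 [0.4775 0.1974 0.079 ] [36 35 30]
side 258 [0.4778 0.1967 0.0724] [48 47 43]
side 260 [0.4781 0.1955 0.0652] [48 45 44]
side 262 [0.4773 0.1988 0.0622] [46 43 44]
side 264 [0.4795 0.19   0.0479] [98 96 94]
side 266 [0.4807 0.185  0.037 ] [117 119 115]
side 268 [0.4796 0.1898 0.0353] [115 116 113]
side 270 [0.4781 0.1966 0.0354] [119 120 117]
side 272 [0.4766 0.2029 0.0352] [112 105  99]
side 274 [0.4766 0.2034 0.0294] [94 58 38]
```

The cameras agree that the shut tips are about 41 mm higher than the reported TCP. The fingers closed above the roof, so I'll open a little and descend carefully, watching the force.

{"name": "servo_tool", "arguments": {"deltas": "0.46 0 0 -4 0 0 0;0.46 0 0 0 0 0 0;0.46 0 0 0 0 0 0;0.46 0 0 0 0 0 0;0.46 0 0 8 0 0 0;0.46 0 0 7 0 0 0;0.46 0 0 0 0 0 0;0.46 0 0 0 0 0 0"}}

```text
time_s: 7.2
position: [0.48, 0.1852, -0.0033]
tool_rot: [[-1.0, 0.013, -0.002], [0.013, 1.0, -0.0], [0.002, -0.0, -1.0]]
ft_force: [-0.2, -1.1, 0.3]
grip_width: 0.0392
gripper_force: 0.0
```

```bash
python3 - <<'E'
from h import *
np.set_printoptions(precision=4,suppress=True)
p=env.get_image('wrist'); cv2.imwrite('pics/r2.png',cv2.resize(p['img'][150:390,180:470],None,fx=2,fy=2)[:,:,::-1])
C=cloud(p); m=(abs(C[...,0]-.4705)<.003)&(C[...,2]>.03)
for lo in np.arange(.03,.09,.006):
    q=C[m&(C[...,2]>=lo)&(C[...,2]<lo+.006)&(abs(C[...,1]-.185)<.05)]
    if len(q): print(round(lo,3),len(q),q[:,1].min(),q[:,1].max())
E
```

```text
0.03 658 0.14378863639340655 0.23214363610753577
0.036 98 0.1437770815872661 0.2095183115944178
0.042 218 0.14379962424917592 0.21444594365616323
0.048 298 0.1389444727650553 0.21584331772117746
0.054 329 0.1391881464481784 0.21525255670949306
0.06 289 0.15015157044888958 0.215103027634854
0.066 257 0.1503201920067649 0.2157141458328646
0.072 340 0.14635975454656305 0.2160442496530144
0.078 676 0.13507762567190218 0.23451639616515138
0.084 1361 0.13509910350447601 0.2349817910872212
```

View pics/r2.png

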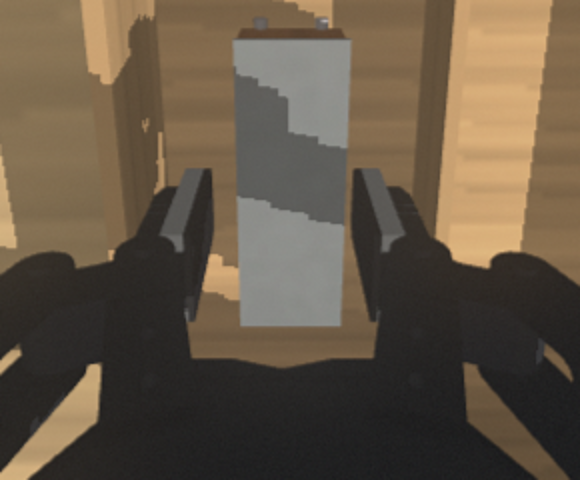

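{"name": "servo_tool", "arguments": {"deltas": "0.46 0 0 8 0 0 0;0.46 0 0 8 0 0 0;0.46 0 0 2 0 0 0;0.46 0 0 0 0 0 0;0 0 0 0 0 0 0;0 0 0 0 0 0 0;0 0 0 0 0 0 0;0 0 0 0 0 0 0", "newtons": 45}}

```text
time_s: 7.92
position: [0.4805, 0.1853, -0.0205]
tool_rot: [[-1.0, 0.013, 0.0], [0.013, 1.0, 0.0], [-0.0, 0.0, -1.0]]
ft_force: [0.2, 0.2, -0.8]
grip_width: 0.0287
gripper_force: 44.6
```

{"name": "servo_tool", "arguments": {"deltas": "0 0 0 -10 0 0 0;0 0 0 -30 0 0 0;0 0 0 -40 0 0 0;0 0 0 -35 0 0 0;0 0 -20 0 0 0 0;0 0 -40 0 0 0 0;0 0 -40 0 0 0 0;0 0 -40 0 0 0 0", "newtons": 60}}

```text
time_s: 8.58
position: [0.4784, 0.044, 0.0955]
tool_rot: [[-1.0, 0.011, 0.001], [0.011, 1.0, -0.0], [-0.001, -0.0, -1.0]]
ft_force: [0.9, 0.1, -1.4]
grip_width: 0.0289
gripper_force: 65.6
```

{"name": "servo_tool", "arguments": {"deltas": "0 -27 -28 0 0 0 0;0 -27 -28 0 0 0 0;0 -27 -28 0 0 0 0;0 -27 -15 0 0 0 0;0 -27 0 0 0 0 0;0 -27 0 0 0 0 0;0 -20 0 0 0 0 0;0 0 0 0 0 0 0"}}

```text
time_s: 9.25
position: [0.662, -0.0563, 0.0945]
tool_rot: [[-1.0, 0.013, 0.002], [0.013, 1.0, -0.0], [-0.002, -0.0, -1.0]]
ft_force: [0.1, -0.2, -1.3]
grip_width: 0.0282
gripper_force: 65.6
```

{"name": "servo_tool", "arguments": {"deltas": "0 0 0 0 0 0 0.124;0 0 0 0 0 0 0.124;0 0 0 0 0 0 0.124;0 0 0 0 0 0 0.124;0 0 0 0 0 0 0.124;0 0 0 0 0 0 0.124;0 0 0 0 0 0 0.124;0 0 0 0 0 0 0.124"}}

```text
time_s: 9.92
position: [0.6587, -0.0559, 0.0952]
tool_rot: [[-0.531, 0.847, -0.0], [0.847, 0.531, -0.0], [0.0, -0.0, -1.0]]
ft_force: [-0.0, -0.3, -0.3]
grip_width: 0.0286
gripper_force: 65.2
```

{"name": "servo_tool", "arguments": {"deltas": "0 0 0 0 0 0 0.124;0 0 0 0 0 0 0.124;0 0 0 0 0 0 0.124;0 0 0 0 0 0 0.124;0 0 0 0 0 0 0;0 0 0 0 0 0 0;0 0 0 0 0 0 0"}}

```text
time_s: 10.5
position: [0.6591, -0.056, 0.0948]
tool_rot: [[-0.074, 0.997, 0.0], [0.997, 0.074, -0.0], [-0.0, 0.0, -1.0]]
ft_force: [0.4, 0.5, 0.4]
grip_width: 0.0286
gripper_force: 65.2
```

```bash
python3 - <<'E'
from h import *
np.set_printoptions(precision=4,suppress=True)
o=env.observe();print(o['position'],o['tool_rot'],o['grip_width'],o['gripper_force'])
P=[];B=[];V=[]
for n in ['wrist','side','scene']:
    p=env.get_image(n); save(p,'v_'+n); C=cloud(p); C=C[p['depth']>0]
    m=(C[:,2]>.0055)&(C[:,2]<.0105)&(abs(C[:,0]-.67)<.018)&(C[:,1]>-.14)&(C[:,1]<.025); q=C[m]; 
    s=[]
    for it in range(1):
        # two rails: fit x = a + b*(y+.05) +-g
        for b in [0]:
            pass
    from scipy.optimize import least_squares
    f=lambda t:np.abs(np.abs(q[:,0]-t[0]-t[1]*(q[:,1]+.05))-.0088)
    if len(q)>20:
        best=min((least_squares(f,[a,b],loss='soft_l1',f_scale=.001) for a in (.665,.67,.675) for b in (0.02,.06)),key=lambda r:r.cost); print(n,len(q),best.x,np.median(f(best.x)))
    m=(C[:,2]>.0135)&(C[:,2]<.026)&(abs(C[:,0]-.673)<.03)&(C[:,1]>.025)&(C[:,1]<.05)
    if m.sum()>8: print('buf',cv2.minAreaRect((C[m][:,:2]*1000).astype(np.float32)))
    m=(C[:,2]>.03)&(C[:,2]<.06)&(abs(C[:,0]-.667)<.03)&(C[:,1]>-.3)&(C[:,1]<-.13)
    print('loco y',np.percentile(C[m][:,1],[1,99]))
E
```

```text
[ 0.6591 -0.056   0.0948] [[-0.0736  0.9973  0.0001]
 [ 0.9973  0.0736 -0.    ]
 [-0.0001  0.0001 -1.    ]] 0.02863577403374181 65.2384865283966
wrist 293 [0.671  0.0322] 0.0005789569548680859
buf ((673.7466430664062, 37.51762390136719), (8.5535249710083, 35.926456451416016), 88.12982177734375)Traceback (most recent call last):
  File "<stdin>", line 20, in <module>
    return _quantile_unchecked(
        a, q, axis, out, overwrite_input, method, keepdims, weights)
    return _ureduce(a,
                    func=_quantile_ureduce_func,
    ...<5 lines>...
                    overwrite_input=overwrite_input,
                    method=method)
    r = func(a, **kwargs)
    result = _quantile(arr,
                       quantiles=q,
    ...<2 lines>...
                       out=out,
                       weights=wgt)
    slices_having_nans = np.isnan(arr[-1, ...])
                                  ~~~^^^^^^^^^
IndexError: index -1 is out of bounds for axis 0 with size 0
```

View pics/v_wrist.png

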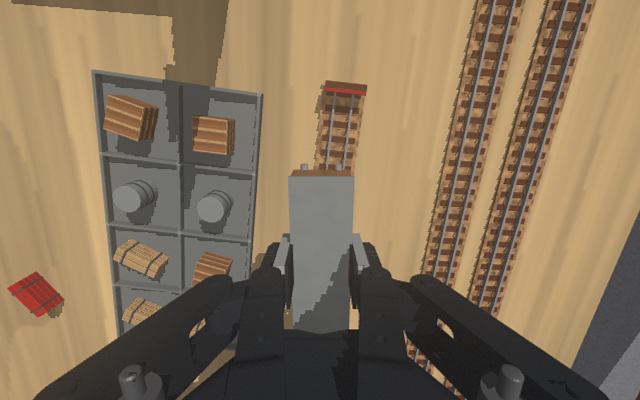

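{"name": "servo_tool", "arguments": {"deltas": "0 0 0 0 0 0 0.106;0 3 11.7 0 0 0 0;0 0 0 20 0 0 0;0 0 0 30 0 0 0;0 0 0 30 0 0 0;0 0 0 0 0 0 0;0 0 0 0 0 0 0;0 0 0 0 0 0 0"}}

```text
time_s: 11.22
position: [0.6722, -0.0538, 0.0164]
tool_rot: [[0.035, 0.999, 0.003], [0.999, -0.035, -0.001], [-0.001, 0.003, -1.0]]
ft_force: [0.4, 0.6, 0.2]
grip_width: 0.0285
gripper_force: 65.2
```

```bash
python3 - <<'E'
from h import *
np.set_printoptions(precision=4,suppress=True)
o=env.observe();print(o['position'],o['tool_rot'],o['grip_width'],o['gripper_force'])
from scipy.optimize import least_squares
p=env.get_image('wrist'); C=cloud(p); C=C[p['depth']>0]
q=C[(C[:,2]>.0055)&(C[:,2]<.0105)&(abs(C[:,0]-.67)<.018)&(C[:,1]>-.14)&(C[:,1]<.03)]
f=lambda t:np.abs(np.abs(q[:,0]-t[0]-t[1]*(q[:,1]+.05))-.0088)
best=min((least_squares(f,[a,b],loss='soft_l1',f_scale=.001) for a in (.665,.67,.675) for b in (0.02,.06)),key=lambda r:r.cost); print(len(q),best.x,np.median(f(best.x)))
z=o['position'][2]
m=(abs(C[:,0]-.67)<.03)&(C[:,1]>-.12)&(C[:,1]<.015)&(abs(C[:,2]-(z+.0555))<.006); V=C[m];print(V[:,2].mean(),cv2.minAreaRect((V[:,:2]*1000).astype(np.float32)))
for n in ['scene','side']:
    p=env.get_image(n); C=cloud(p); C=C[p['depth']>0]
    m=(C[:,2]>.03)&(C[:,2]<.06)&(abs(C[:,0]-.667)<.03)&(C[:,1]>-.3)&(C[:,1]<-.14)
    if m.sum()>9: print('loco y',np.percentile(C[m][:,1],[1,99]))
E
```

```text
[ 0.6722 -0.0538  0.0164] [[ 0.0351  0.9994  0.0026]
 [ 0.9994 -0.0351 -0.0007]
 [-0.0006  0.0026 -1.    ]] 0.02854840127891291 65.2440869808197
442 [0.6711 0.0311] 0.0006116383817445555
0.07147137345519364 ((671.1419067382812, -52.95048904418945), (91.57070922851562, 53.440616607666016), 73.39668273925781)
loco y [-0.2432 -0.149 ]
loco y [-0.2417 -0.1464]
```

```bash
python3 - <<'E'
from h import *
np.set_printoptions(precision=4,suppress=True)
p=env.get_image('wrist');o=env.observe();print(o['position'])
C=cloud(p)[p['depth']>0]; z=o['position'][2]
V=C[(abs(C[:,0]-.67)<.03)&(C[:,1]>-.035)&(C[:,1]<.015)&(abs(C[:,2]-(z+.0555))<.006)];print(V[:,2].mean(),cv2.minAreaRect((V[:,:2]*1000).astype(np.float32)))
for y in np.arange(-.033,-.012,.004):
    q=V[(V[:,1]>y)&(V[:,1]<y+.004)]; print(y+.002,q[:,0].min(),q[:,0].max(),(q[:,0].min()+q[:,0].max())/2, .6711+.0316*(y+.052))
E
```

```text
[ 0.672  -0.0537  0.0162]
0.07151249603538054 ((673.588623046875, -22.56999969482422), (25.777286529541016, 31.220937728881836), 88.19412231445312)
-0.031 0.657776240396682 0.6886531582652633 0.6732146993309727 0.6717004
-0.027000000000000003 0.6580994108793927 0.6887110529214681 0.6734052319004304 0.6718268000000001
-0.023 0.6580121483824322 0.6892132088044362 0.6736126785934342 0.6719532
-0.019000000000000003 0.6582140765000682 0.6891740434962833 0.6736940599981758 0.6720796
-0.015000000000000001 0.6584208624537923 0.6891491864632876 0.6737850244585399 0.6722060000000001
-0.011000000000000001 0.6586635278645995 0.6892412358665296 0.6739523818655646 0.6723324
```

{"name": "servo_tool", "arguments": {"deltas": "0 0 -1.6 15 0 0 0;0 0 0 10 0 0 0;0 0 0 4 0 0 0;0 0 0 0 0 0 0;0 0 0 0 0 0 0;0 0 0 0 0 0 0"}}

```text
time_s: 11.92
position: [0.6701, -0.0535, -0.0139]
tool_rot: [[0.036, 0.999, 0.001], [0.999, -0.036, -0.0], [-0.0, 0.001, -1.0]]
ft_force: [0.7, -1.0, 0.2]
grip_width: 0.0285
gripper_force: 65.2
```

{"name": "servo_tool", "arguments": {"deltas": "0 0 0 2 0 0 0;0 0 0 1 0 0 0;0 0 0 0 0 0 0;0 0 0 0 0 0 0"}}

```text
time_s: 12.25
position: [0.6697, -0.0534, -0.0175]
tool_rot: [[0.036, 0.999, 0.0], [0.999, -0.036, -0.0], [-0.0, 0.0, -1.0]]
ft_force: [0.2, 0.1, 0.3]
grip_width: 0.0281
gripper_force: 65.4
```

```bash
cat > van.py <<'E'
from h import *
np.set_printoptions(precision=4,suppress=True)
p=env.get_image('wrist');o=env.observe();print(o['position'],o['ft_force'])
C=cloud(p)[p['depth']>0]
V=C[(abs(C[:,0]-.67)<.03)&(C[:,1]>-.035)&(C[:,1]<.015)&(abs(C[:,2]-.038)<.006)];print(V[:,2].mean())
for y in np.arange(-.033,-.008,.008):
    q=V[(V[:,1]>y)&(V[:,1]<y+.008)]; print((q[:,0].min()+q[:,0].max())/2-(.6711+.0316*(y+.054)))
E
python3 van.py
```

```text
[ 0.6697 -0.0534 -0.0175] [ 0.8976 -0.1527 -0.0254]
0.037487105961916393
-0.0008563236819079112
-0.0006780960645376144
-0.0008348696897856334Traceback (most recent call last):
  File "van.py", line 7, in <module>
    q=V[(V[:,1]>y)&(V[:,1]<y+.008)]; print((q[:,0].min()+q[:,0].max())/2-(.6711+.0316*(y+.054)))
                                            ~~~~~~~~~~^^
    return umr_minimum(a, axis, None, out, keepdims, initial, where)
ValueError: zero-size array to reduction operation minimum which has no identity
```

{"name": "servo_tool", "arguments": {"deltas": "0 0 0 1 0 0 0;0 0 0 0 0 0 0;0 0 0 0 0 0 0"}}

```text
time_s: 12.55
position: [0.6697, -0.0535, -0.0176]
tool_rot: [[0.036, 0.999, 0.001], [0.999, -0.036, -0.0], [-0.0, 0.001, -1.0]]
ft_force: [-2.3, 0.3, 6.0]
grip_width: 0.0285
gripper_force: 66.2
```

{"name": "servo_tool", "arguments": {"deltas": "0 0 0 -3 0 0 0;0 0 0.8 0 0 0 0;0 0 0 2 0 0 0;0 0 0 0.7 0 0 0;0 0 0 0 0 0 0;0.46 0 0 0 0 0 0;0.46 0 0 0 0 0 0;0.46 0 0 0 0 0 0"}}

```text
time_s: 13.22
position: [0.6702, -0.0534, -0.0187]
tool_rot: [[0.036, 0.999, -0.001], [0.999, -0.036, 0.0], [0.0, -0.001, -1.0]]
ft_force: [0.3, -0.3, 0.1]
grip_width: 0.0392
gripper_force: 0.0
```

{"name": "servo_tool", "arguments": {"deltas": "0.46 0 0 -15 0 0 0;0.46 0 0 -35 0 0 0;0.6 0 0 -40 0 0 0;0.6 0 0 -40 0 0 0;0.6 0 0 -40 0 0 0;0.6 0 0 0 0 0 0;0.6 0 0 0 0 0 0"}}

```text
time_s: 13.8
position: [0.6713, -0.0536, 0.154]
tool_rot: [[0.036, 0.999, 0.005], [0.999, -0.036, -0.001], [-0.001, 0.005, -1.0]]
ft_force: [-1.3, -0.3, -0.8]
grip_width: 0.0512
gripper_force: 0.0
```

```bash
python3 - <<'E'
from h import *
np.set_printoptions(precision=4,suppress=True)
p=env.get_image('wrist');o=env.observe();print(o['position'],o['ft_force'],o['time_s'],o['tool_rot'])
print('van',fit(p,(.671,-.053),.03,.045,.06,.006))
for n,xy in dict(cA=(.4837,-.0019),cB=(.5575,-.0113),cC=(.5496,-.1564),tA=(.476,-.145),tB=(.475,-.2186),tC=(.5454,-.2297)).items(): print(n,fit(p,xy))
E
```

```text
[ 0.6703 -0.0534  0.1516] [ 0.0846  0.2846 -0.9574] 13.85 [[ 0.036   0.9994  0.0002]
 [ 0.9994 -0.036  -0.0001]
 [-0.      0.0002 -1.    ]]
van (array([670.9, -54.8]), array([89.1, 31.1]), 87.9, np.float64(38.2), 2224)
cA (array([484.3,  -1.8]), array([31.7, 31.3]), -16.6, np.float64(28.3), 894)
cB (array([557.7, -10.9]), array([31.7, 30.9]), -3.0, np.float64(28.4), 838)
cC (array([ 550.1, -155.4]), array([31.3, 31.2]), -13.3, np.float64(28.5), 533)
tA (array([ 476.2, -144.7]), array([44.2, 18.1]), -25.5, np.float64(25.7), 493)
tB None
tC None
```

{"name": "servo_tool", "arguments": {"deltas": "0.52 13 -38 5 0 0 0;0.52 13 -38 5 0 0 0;0.52 12.3 -38 10 0 0 0;0.52 0 0 35 0 0 0.016;0.52 0 0 40 0 0 0;0.52 0 0 35 0 0 0;0.52 0 0 0 0 0 0;0.52 0 0 0 0 0 0"}}

```text
time_s: 14.52
position: [0.5565, -0.0108, 0.0201]
tool_rot: [[0.052, 0.999, -0.005], [0.999, -0.052, 0.001], [0.001, -0.005, -1.0]]
ft_force: [-0.6, 0.6, 0.6]
grip_width: 0.0444
gripper_force: 0.0
```

```bash
cat > st.py <<'E'
import sys
from h import *
np.set_printoptions(precision=4,suppress=True)
# args: target x y z(mm reported) yaw(deg of tool y)
X,Y,Z,A=map(float,sys.argv[1:5]); p=env.get_image('wrist');o=env.observe();R=np.array(o['tool_rot'])
d=R.T@(np.array([X,Y,Z])-np.array(o['position'])*1000); ya=np.degrees(np.arctan2(R[1,1],R[0,1]))
print('t',o['time_s'],'pos',np.array(o['position'])*1000,'grip',o['grip_width'],'ft',o['ft_force'],'yaw',ya)
print('delta tool mm',d,'rotz',np.radians(ya-A))
if len(sys.argv)>5: print(fit(p,(float(sys.argv[5])/1000,float(sys.argv[6])/1000)))
E
python3 st.py 557.7 -11 -26 -3 557.7 -11
```

```text
t 14.5667 pos [557.9807 -11.1439  21.9443] grip 0.044329881166556395 ft [-0.214  -0.7536 -0.6924] yaw -2.9815139820923546
delta tool mm [ 0.1209 -0.2392 47.9445] rotz 0.0003226418780710447
(array([557.6, -10.3]), array([31.3, 31.1]), 86.9, np.float64(28.3), 2006)
```

{"name": "servo_tool", "arguments": {"deltas": "0.52 0 0 25 0 0 0;0.52 0 0 14 0 0 0;0.52 0 0 8 0 0 0;0.52 0 0 0 0 0 0;0 0 0 0 0 0 0;0 0 0 0 0 0 0;0 0 0 0 0 0 0;0 0 0 0 0 0 0", "newtons": 40}}

```text
time_s: 15.23
position: [0.559, -0.0113, -0.0237]
tool_rot: [[0.052, 0.999, 0.003], [0.999, -0.052, -0.001], [-0.001, 0.003, -1.0]]
ft_force: [-0.4, -0.1, 6.8]
grip_width: 0.0285
gripper_force: 40.6
```

{"name": "servo_tool", "arguments": {"deltas": "0 0 0 -10 0 0 0;0 0 0 -30 0 0 0;0 0 0 -40 0 0 0;0 10 -20 -30 0 0 0;0 30 -27 0 0 0 0;0 30 -27 0 0 0 0;0 35 -20 0 0 0 0;0 40 -5 0 0 0 0"}}

```text
time_s: 15.9
position: [0.4635, 0.1397, 0.086]
tool_rot: [[0.053, 0.999, -0.001], [0.999, -0.053, -0.0], [-0.0, -0.001, -1.0]]
ft_force: [1.4, 0.3, -0.5]
grip_width: 0.0293
gripper_force: 39.8
```

{"name": "servo_tool", "arguments": {"deltas": "0 40 0 0 0 0 0.05;0 40 0 0 0 0 -0.05;0 35 0 0 0 0 -0.04;0 0 0 30 0 0 0;0 0 0 20 0 0 0;0 0 0 0 0 0 0;0 0 0 0 0 0 0"}}

```text
time_s: 16.48
position: [0.4743, 0.2535, 0.0352]
tool_rot: [[0.012, 1.0, -0.001], [1.0, -0.012, -0.0], [-0.0, -0.001, -1.0]]
ft_force: [-0.5, 0.4, -0.2]
grip_width: 0.0291
gripper_force: 39.8
```

```bash
python3 st.py 460 252 -21 -0.5
```

```text
t 16.5333 pos [475.0421 253.491   36.0323] grip 0.02900679465296186 ft [ 0.5598 -1.1839  0.4932] yaw -0.7110222978014265
delta tool mm [ -1.6965 -15.0853  57.0152] rotz -0.003683033891758883
```

{"name": "servo_tool", "arguments": {"deltas": "0 -1.5 -15 10 0 0 0;0 0 0 20 0 0 0;0 0 0 15 0 0 0;0 0 0 8 0 0 0;0 0 0 3 0 0 0;0 0 0 0 0 0 0;0 0 0 0 0 0 0"}}

```text
time_s: 17.12
position: [0.4603, 0.2523, -0.0202]
tool_rot: [[0.012, 1.0, 0.002], [1.0, -0.012, 0.0], [0.0, 0.002, -1.0]]
ft_force: [0.6, -0.3, -0.1]
grip_width: 0.0291
gripper_force: 39.8
```

{"name": "servo_tool", "arguments": {"deltas": "0 0 0 1 0 0 0;0 0 0 0 0 0 0;0.5 0 0 0 0 0 0;0.5 0 0 0 0 0 0;0.5 0 0 -10 0 0 0;0.5 0 0 -30 0 0 0;0.5 0 0 -40 0 0 0;0.5 -30 4 -30 0 0 0"}}

```text
time_s: 17.78
position: [0.463, 0.2254, 0.0903]
tool_rot: [[0.008, 1.0, 0.002], [1.0, -0.008, 0.002], [0.002, 0.002, -1.0]]
ft_force: [-0.1, -0.2, 0.7]
grip_width: 0.0427
gripper_force: 0.0
```

{"name": "servo_tool", "arguments": {"deltas": "0.52 -40 4 0 0 0 0;0.52 -40 4 0 0 0 0;0.52 -40 5 0 0 0 0;0.52 -40 5 0 0 0 0;0.52 -40 5 0 0 0 0;0.52 -24 0 20 0 0 0.09;0.52 0 0 30 0 0 0.09;0.52 0 0 20 0 0 0.09"}}

```text
time_s: 18.45
position: [0.4832, -0.0029, 0.0164]
tool_rot: [[0.285, 0.958, 0.0], [0.958, -0.285, -0.0], [0.0, 0.0, -1.0]]
ft_force: [0.4, 1.1, -0.6]
grip_width: 0.0448
gripper_force: 0.0
```

{"name": "servo_tool", "arguments": {"deltas": "0.52 0 0 0 0 0 0;0.52 0 0 0 0 0 0"}}

```text
time_s: 18.62
position: [0.4832, -0.0014, 0.0175]
tool_rot: [[0.276, 0.961, -0.001], [0.961, -0.276, 0.0], [-0.0, -0.001, -1.0]]
ft_force: [-0.4, 0.5, 0.7]
grip_width: 0.0445
gripper_force: 0.0
```

```bash
python3 st.py 484.3 -1.8 -25 -16.5 484 -2
```

```text
t 18.6667 pos [483.9361  -1.3101  18.2368] grip 0.04453158242867727 ft [0.5652 0.0891 0.2172] yaw -15.97596881109882
delta tool mm [-0.374   0.4338 43.2373] rotz 0.009146069629465957
(array([484.3,  -1.1]), array([31. , 30.8]), 73.3, np.float64(28.3), 2050)
```

{"name": "servo_tool", "arguments": {"deltas": "0.52 0 0.4 25 0 0 0.01;0.52 0 0 12 0 0 0;0.52 0 0 6 0 0 0;0.52 0 0 0 0 0 0;0 0 0 0 0 0 0;0 0 0 0 0 0 0;0 0 0 0 0 0 0;0 0 0 0 0 0 0"}}

```text
time_s: 19.33
position: [0.4847, -0.0015, -0.0246]
tool_rot: [[0.287, 0.958, 0.003], [0.958, -0.287, -0.001], [0.0, 0.003, -1.0]]
ft_force: [-0.4, 0.5, 6.5]
grip_width: 0.0289
gripper_force: 40.3
```

{"name": "servo_tool", "arguments": {"deltas": "0 0 0 -10 0 0 0;0 0 0 -30 0 0 0;0 0 0 -40 0 0 0;0 0 0 -30 0 0 -0.09;0 0 0 0 0 0 -0.09;0 0 0 0 0 0 -0.1;0 40 -3 0 0 0 0;0 40 -3 0 0 0 0"}}

```text
time_s: 20.0
position: [0.4792, 0.0783, 0.085]
tool_rot: [[0.015, 1.0, 0.002], [1.0, -0.015, -0.0], [-0.0, 0.002, -1.0]]
ft_force: [0.6, 0.8, -1.2]
grip_width: 0.0295
gripper_force: 39.7
```

{"name": "servo_tool", "arguments": {"deltas": "0 40 -4 0 0 0 0;0 40 -4 0 0 0 0;0 40 -4 0 0 0 0;0 40 -4 0 0 0 0;0 40 -4 0 0 0 0;0 15 0 25 0 0 0;0 0 0 25 0 0 0;0 0 0 0 0 0 0"}}

```text
time_s: 20.67
position: [0.4587, 0.294, 0.0309]
tool_rot: [[0.01, 1.0, -0.006], [1.0, -0.01, -0.002], [-0.002, -0.006, -1.0]]
ft_force: [-1.3, -0.3, -1.5]
grip_width: 0.0291
gripper_force: 39.7
```

```bash
python3 st.py 460 294 -21 -0.5 460 252
```

```text
t 20.7167 pos [459.9253 293.6801  33.0763] grip 0.02917244558614032 ft [ 0.2381 -0.0265  0.0606] yaw -0.618562325074999
delta tool mm [ 0.4026  0.2712 54.0751] rotz -0.0020693029413785652
(array([458.6, 235.2]), array([46. , 13.5]), -0.0, np.float64(34.3), 679)
```

{"name": "servo_tool", "arguments": {"deltas": "0 0 0 25 0 0 0;0 0 0 17 0 0 0;0 0 0 8 0 0 0;0 0 0 3 0 0 0;0 0 0 0 0 0 0;0 0 0 0.5 0 0 0;0.5 0 0 0 0 0 0;0.5 0 0 0 0 0 0"}}

```text
time_s: 21.38
position: [0.4618, 0.2939, -0.0185]
tool_rot: [[0.012, 1.0, 0.001], [1.0, -0.012, 0.001], [0.001, 0.001, -1.0]]
ft_force: [1.0, 0.1, 1.1]
grip_width: 0.0426
gripper_force: 0.0
```

{"name": "servo_tool", "arguments": {"deltas": "0.5 0 0 -10 0 0 0;0.5 0 0 -30 0 0 0;0.5 0 0 -40 0 0 0;0.5 -30 0 -30 0 0 0;0.52 -40 0 0 0 0 0;0.52 -40 0 0 0 0 0;0.52 -40 0 0 0 0 0;0.52 -40 0 0 0 0 0"}}

```text
time_s: 22.05
position: [0.4588, 0.1028, 0.0913]
tool_rot: [[0.011, 1.0, 0.002], [1.0, -0.011, -0.0], [-0.0, 0.002, -1.0]]
ft_force: [1.4, -0.1, -0.5]
grip_width: 0.0443
gripper_force: 0.0
```

{"name": "servo_tool", "arguments": {"deltas": "0.52 -38 14 0 0 0 0;0.52 -38 14 0 0 0 0;0.52 -38 14 0 0 0 0;0.52 -38 14 0 0 0 0;0.52 -38 14 0 0 0 0;0.52 -38 14 0 0 0 0;0.52 -30 10 0 0 0 0;0.52 0 0 0 0 0 0"}}

```text
time_s: 22.72
position: [0.5514, -0.1604, 0.0909]
tool_rot: [[0.017, 1.0, 0.003], [1.0, -0.017, -0.002], [-0.002, 0.003, -1.0]]
ft_force: [-1.0, 1.9, 0.2]
grip_width: 0.0445
gripper_force: 0.0
```

```bash
python3 st.py 550.1 -155.4 -25 -13.4 550 -156; python3 - <<'E'
from h import *
p=env.get_image('side')
for xy in [(.46,.252),(.46,.294)]: print(fit(p,xy,.02,.034,.024))
E
```

```text
t 22.7667 pos [ 550.4224 -157.5433   90.6521] grip 0.044317747849522936 ft [-0.3929  0.682  -0.3118] yaw -0.8875268583620891
delta tool mm [  2.2261  -0.4849 115.65  ] rotz 0.21838385388894035
(array([ 549.9, -156. ]), array([31.2, 31. ]), 75.4, np.float64(28.4), 1119)
(array([459. , 251.1]), array([41. , 32.3]), -85.8, np.float64(31.6), 182)
(array([461.1, 282.1]), array([31., 23.]), 7.7, np.float64(31.9), 69)
```

{"name": "servo_tool", "arguments": {"deltas": "0.52 1.5 0 20 0 0 0.115;0.52 0 0 30 0 0 0.115;0.52 0 0 30 0 0 0;0.52 0 0 18 0 0 0;0.52 0 0 0 0 0 0;0.52 0 0 0 0 0 0"}}

```text
time_s: 23.32
position: [0.5497, -0.1522, -0.0075]
tool_rot: [[0.238, 0.971, -0.001], [0.971, -0.238, 0.001], [0.0, -0.001, -1.0]]
ft_force: [-0.2, 0.6, 0.3]
grip_width: 0.0443
gripper_force: 0.0
```

```bash
python3 st.py 550 -156 -25 -14.5 550 -156
```

```text
t 23.3667 pos [ 550.466  -152.7181   -6.5124] grip 0.04447564387943144 ft [-1.0007 -0.6748 -0.1756] yaw -13.80422768910785
delta tool mm [-3.2929  0.3037 18.489 ] rotz 0.012143517669277609
(array([ 550.7, -155.8]), array([59.5, 31.4]), -13.8, np.float64(29.0), 3061)
```

{"name": "servo_tool", "arguments": {"deltas": "0.52 -3 0 8 0 0 0.01;0.52 0 0 7 0 0 0;0.52 0 0 3 0 0 0;0.52 0 0 0 0 0 0;0 0 0 0 0 0 0;0 0 0 0 0 0 0;0 0 0 0 0 0 0;0 0 0 0 0 0 0"}}

```text
time_s: 24.03
position: [0.5494, -0.1563, -0.0257]
tool_rot: [[0.249, 0.968, 0.001], [0.968, -0.249, -0.0], [-0.0, 0.001, -1.0]]
ft_force: [0.4, -0.1, 1.6]
grip_width: 0.0289
gripper_force: 40.4
```

{"name": "servo_tool", "arguments": {"deltas": "0 0 0 -10 0 0 0;0 0 0 -30 0 0 0;0 0 0 -40 0 0 0;0 0 0 -30 0 0 -0.08;0 0 0 0 0 0 -0.08;0 0 0 0 0 0 -0.08;0 40 -8 0 0 0 0;0 40 -8 0 0 0 0"}}

```text
time_s: 24.7
position: [0.5341, -0.0764, 0.0847]
tool_rot: [[0.015, 1.0, 0.001], [1.0, -0.015, -0.0], [-0.0, 0.001, -1.0]]
ft_force: [0.7, 2.0, -1.0]
grip_width: 0.029
gripper_force: 40.2
```

{"name": "servo_tool", "arguments": {"deltas": "0 40 -8 0 0 0 0;0 40 -8 0 0 0 0;0 40 -8 0 0 0 0;0 40 0 0 0 0 0;0 40 0 0 0 0 0;0 40 0 0 0 0 0;0 40 0 0 0 0 0;0 40 0 0 0 0 0"}}

```text
time_s: 25.37
position: [0.5136, 0.2464, 0.0849]
tool_rot: [[0.012, 1.0, 0.001], [1.0, -0.012, 0.0], [0.0, 0.001, -1.0]]
ft_force: [0.8, -0.7, -0.1]
grip_width: 0.0288
gripper_force: 40.2
```

{"name": "servo_tool", "arguments": {"deltas": "0 20 0 0 0 0 0;0 5 0 20 0 0 0;0 0 0 30 0 0 0;0 0 0 0 0 0 0"}}

```text
time_s: 25.7
position: [0.5115, 0.2691, 0.0303]
tool_rot: [[0.011, 1.0, -0.008], [1.0, -0.011, -0.002], [-0.002, -0.008, -1.0]]
ft_force: [-1.0, -0.9, -1.8]
grip_width: 0.0291
gripper_force: 40.2
```

```bash
python3 st.py 522 272 -21 -0.5
```

```text
t 25.75 pos [512.706  269.0075  32.6952] grip 0.029041771263503685 ft [-0.431   0.8411  0.3458] yaw -0.6659681641274745
delta tool mm [ 3.1793  9.5194 53.6449] rotz -0.002896690917514772
```

{"name": "servo_tool", "arguments": {"deltas": "0 3 10 20 0 0 0;0 0 0 20 0 0 0;0 0 0 10 0 0 0;0 0 0 3 0 0 0;0 0 0 0 0 0 0;0.46 0 0 0.5 0 0 0;0.46 0 0 0 0 0 0;0.46 0 0 0 0 0 0"}}

```text
time_s: 26.42
position: [0.5248, 0.2723, -0.0183]
tool_rot: [[0.012, 1.0, 0.002], [1.0, -0.012, 0.0], [0.0, 0.002, -1.0]]
ft_force: [-3.5, -0.5, 2.8]
grip_width: 0.0393
gripper_force: 0.0
```

{"name": "servo_tool", "arguments": {"deltas": "0.4 0 0 -10 0 0 0;0.4 0 0 -30 0 0 0;0.4 0 0 -40 0 0 0;0.4 -20 -5 -30 0 0 0;0.4 -40 -5 -10 0 0 0;0.4 -40 -5 0 0 0 0;0.4 -40 -5 0 0 0 0;0.4 -40 -5 0 0 0 0"}}

```text
time_s: 27.08
position: [0.4973, 0.0909, 0.1021]
tool_rot: [[0.011, 1.0, 0.003], [1.0, -0.011, -0.0], [-0.0, 0.003, -1.0]]
ft_force: [0.5, -0.1, -0.1]
grip_width: 0.0341
gripper_force: 0.0
```

{"name": "servo_tool", "arguments": {"deltas": "0.4 -40 -5 0 0 0 0;0.4 -40 -5 0 0 0 0;0.4 -40 -5 0 0 0 0;0.4 -40 -5 0 0 0 0;0.4 -40 -5 0 0 0 0;0.4 -36 -5 0 0 0 0;0.4 0 0 0 0 0 0;0.4 0 0 0 0 0 0"}}

```text
time_s: 27.75
position: [0.4645, -0.1451, 0.1015]
tool_rot: [[0.016, 1.0, 0.002], [1.0, -0.016, -0.001], [-0.001, 0.002, -1.0]]
ft_force: [0.1, 0.5, 0.5]
grip_width: 0.0345
gripper_force: 0.0
```

```bash
python3 st.py 476.2 -144.7 -25 64.5 476 -145;  python3 - <<'E'
from h import *
np.set_printoptions(precision=4,suppress=True)
p=env.get_image('wrist')
for xy in [(.476,-.145),(.475,-.2186),(.5454,-.2297)]: print(fit(p,xy))
for t in ['timber1','crate1']:
  for n in ['wrist','scene','side']:
    p=env.get_image(n)
    for d in env.spot_in(t,p):
        if d['conf']>.3: print(n,t,round(d['conf'],2),w(p,*d['bbox'][:2]))
E
```

```text
t 27.8 pos [ 464.5336 -143.6722  101.33  ] grip 0.0342316344420495 ft [ 0.0883  0.3915 -0.9963] yaw -0.7735103736515634
delta tool mm [ -0.7988  11.5164 126.3454] rotz -1.1392376703548939
(array([ 475.8, -144.9]), array([44.1, 16.6]), -27.3, np.float64(25.7), 748)
(array([ 475.7, -145.3]), array([43.9, 16.7]), -25.8, np.float64(25.7), 743)
(array([ 474.9, -218.4]), array([44.1, 16.8]), -22.7, np.float64(25.7), 637)
(array([ 548.3, -229.6]), array([39.8, 16.1]), -16.3, np.float64(25.6), 452)
wrist timber1 0.92 [ 0.5499 -0.2264  0.0242]
wrist timber1 0.92 [ 0.4754 -0.1443  0.0235]
wrist timber1 0.62 [ 0.4733 -0.2165  0.0256]
wrist timber1 0.6 [ 0.3525 -0.199   0.0205]
wrist timber1 0.5 [ 0.4569 -0.3106  0.0163]
scene timber1 0.84 [ 0.5491 -0.2351  0.0267]
scene timber1 0.73 [ 0.46   -0.3328  0.0232]
scene timber1 0.61 [ 0.3576 -0.2087  0.0246]
scene timber1 0.56 [ 0.6746 -0.1546  0.0579]
scene timber1 0.53 [ 0.4775 -0.1512  0.0225]
scene timber1 0.5 [ 0.4764 -0.2252  0.0267]
side timber1 0.66 [ 0.3462 -0.1836  0.0205]
side timber1 0.61 [ 0.5446 -0.2232  0.0179]
wrist crate1 0.58 [ 0.4805 -0.0734  0.0329]
scene crate1 0.69 [0.529  0.2629 0.0329]
side crate1 0.56 [0.4572 0.2596 0.03  ]
side crate1 0.44 [0.5214 0.279  0.0304]
```

{"name": "servo_tool", "arguments": {"deltas": "0.4 -1 11.5 10 0 0 0;0.4 0 0 10 0 0 -0.124;0.4 0 0 10 0 0 -0.124;0.4 0 0 10 0 0 -0.124;0.4 0 0 10 0 0 -0.124;0.4 0 0 10 0 0 -0.124;0.4 0 0 10 0 0 -0.124;0.4 0 0 10 0 0 -0.124"}}

```text
time_s: 29.12
position: [0.4759, -0.1443, 0.02]
tool_rot: [[-0.759, 0.651, 0.0], [0.651, 0.759, -0.0], [-0.0, 0.0, -1.0]]
ft_force: [0.6, 0.3, 0.4]
grip_width: 0.034
gripper_force: 0.0
```

{"name": "servo_tool", "arguments": {"deltas": "0.4 0 0 0 0 0 -0.124;0.4 0 0 0 0 0 -0.124;0.4 0 0 0 0 0 -0.015;0.4 0 0 0 0 0 0;0.4 0 0 0 0 0 0"}}

```text
time_s: 29.53
position: [0.4759, -0.1443, 0.0206]
tool_rot: [[-0.898, 0.44, 0.0], [0.44, 0.898, -0.0], [-0.0, -0.0, -1.0]]
ft_force: [0.2, 0.5, -0.4]
grip_width: 0.0342
gripper_force: 0.0
```

```bash
python3 st.py 475.8 -145 -26 64 476 -145
```

```text
t 29.5833 pos [ 475.9071 -144.3584   20.6069] grip 0.03434625285522983 ft [-0.1151  0.5527 -1.0175] yaw 63.94606994025632
delta tool mm [-0.1756 -0.6226 46.6069] rotz -0.000941257108324427
(array([ 475.4, -145.2]), array([43.8, 16.3]), -26.3, np.float64(25.6), 1369)
```

{"name": "servo_tool", "arguments": {"deltas": "0.4 0 -0.7 25 0 0 0;0.4 0 0 14 0 0 0;0.4 0 0 6 0 0 0;0.4 0 0 0 0 0 0;0 0 0 0 0 0 0;0 0 0 0 0 0 0;0 0 0 0 0 0 0;0 0 0 0 0 0 0"}}

```text
time_s: 30.25
position: [0.476, -0.1452, -0.0237]
tool_rot: [[-0.9, 0.437, 0.002], [0.437, 0.9, -0.001], [-0.002, -0.0, -1.0]]
ft_force: [-0.1, -0.3, 4.9]
grip_width: 0.0147
gripper_force: 40.4
```

{"name": "servo_tool", "arguments": {"deltas": "0 0 0 -10 0 0 0;0 0 0 -30 0 0 0;0 0 0 -40 0 0 -0.1;0 0 0 -30 0 0 -0.12;0 0 0 0 0 0 -0.12;0 0 0 0 0 0 -0.11;0 0 0 0 0 0 0"}}

```text
time_s: 30.83
position: [0.4756, -0.145, 0.0863]
tool_rot: [[-1.0, -0.002, 0.001], [-0.002, 1.0, -0.001], [-0.001, -0.001, -1.0]]
ft_force: [-0.2, 0.1, -0.5]
grip_width: 0.0145
gripper_force: 39.8
```

```bash
python3 st.py 433 185 60 89.5
```

```text
t 30.8833 pos [ 475.4613 -144.8733   85.8384] grip 0.014681540130174094 ft [-0.2077 -0.2153 -0.4989] yaw 89.77057681856678
delta tool mm [ 43.7924 329.706   25.7508] rotz 0.0047224563635616485
```

{"name": "servo_tool", "arguments": {"deltas": "0 5 38 0 0 0 0;0 5 40 0 0 0 0;0 5 40 0 0 0 0;0 5 40 0 0 0 0;0 5 40 0 0 0 0;0 5 40 0 0 0 0;0 5 40 0 0 0 0;0 5 40 0 0 0 0"}}

```text
time_s: 31.55
position: [0.4353, 0.175, 0.0854]
tool_rot: [[-1.0, 0.006, -0.0], [0.006, 1.0, -0.0], [0.0, -0.0, -1.0]]
ft_force: [1.1, -1.2, -0.8]
grip_width: 0.0151
gripper_force: 39.8
```

{"name": "servo_tool", "arguments": {"deltas": "0 3 12 0 0 0 0;0 0 0 20 0 0 0;0 0 0 30 0 0 0;0 0 0 0 0 0 0;0 0 0 0 0 0 0"}}

```text
time_s: 31.97
position: [0.4323, 0.185, 0.035]
tool_rot: [[-1.0, 0.004, -0.003], [0.004, 1.0, -0.001], [0.003, -0.001, -1.0]]
ft_force: [0.0, 1.1, 0.5]
grip_width: 0.0147
gripper_force: 39.8
```

```bash
python3 st.py 433 185 -21.5 89.5
```

```text
t 32.0167 pos [433.3155 185.0519  36.0097] grip 0.014864791059568297 ft [0.6131 0.5293 0.1602] yaw 89.77267238003985
delta tool mm [ 0.2825 -0.0498 57.5099] rotz 0.004759030810944654
```

{"name": "servo_tool", "arguments": {"deltas": "0 0 0 28 0 0 0;0 0 0 18 0 0 0;0 0 0 9 0 0 0;0 0 0 2.5 0 0 0;0 0 0 0 0 0 0;0.38 0 0 0 0 0 0;0.38 0 0 0 0 0 0;0.38 0 0 0 0 0 0"}}

```text
time_s: 32.68
position: [0.4337, 0.1852, -0.0211]
tool_rot: [[-1.0, 0.002, 0.002], [0.002, 1.0, 0.0], [-0.002, 0.0, -1.0]]
ft_force: [0.0, -1.4, 0.5]
grip_width: 0.0324
gripper_force: 0.0
```

{"name": "servo_tool", "arguments": {"deltas": "0.38 0 0 -10 0 0 0;0.38 0 0 -30 0 0 0;0.38 0 0 -40 0 0 0;0.4 0 -20 -30 0 0 0;0.4 -4 -40 0 0 0 0;0.4 -5 -40 0 0 0 0;0.4 -5 -40 0 0 0 0;0.4 -5 -40 0 0 0 0"}}

```text
time_s: 33.35
position: [0.4518, 0.0034, 0.0889]
tool_rot: [[-1.0, 0.001, 0.002], [0.001, 1.0, -0.0], [-0.002, -0.0, -1.0]]
ft_force: [1.3, 0.3, 1.2]
grip_width: 0.0343
gripper_force: 0.0
```

{"name": "servo_tool", "arguments": {"deltas": "0.4 -5 -40 0 0 0 0;0.4 -5 -40 0 0 0 0;0.4 -5 -40 0 0 0 0;0.4 -5 -40 0 0 0 0;0.4 -5 -40 0 0 0 0;0.4 -3 -23 0 0 0 0.124;0.4 0 0 10 0 0 0.124;0.4 0 0 20 0 0 0.124"}}

```text
time_s: 34.02
position: [0.4805, -0.2204, 0.0597]
tool_rot: [[-0.928, 0.373, 0.004], [0.373, 0.928, -0.003], [-0.005, -0.001, -1.0]]
ft_force: [0.7, 0.3, -1.3]
grip_width: 0.0341
gripper_force: 0.0
```

{"name": "servo_tool", "arguments": {"deltas": "0.4 0 0 20 0 0 0;0.4 0 0 10 0 0 0;0.4 0 0 0 0 0 0;0.4 0 0 0 0 0 0"}}

```text
time_s: 34.35
position: [0.4796, -0.218, 0.0285]
tool_rot: [[-0.931, 0.364, 0.0], [0.364, 0.931, -0.0], [-0.0, -0.0, -1.0]]
ft_force: [0.6, -0.4, -0.1]
grip_width: 0.0339
gripper_force: 0.0
```

```bash
python3 st.py 474.9 -218.4 -26 67.3 475 -218
```

```text
t 34.4 pos [ 479.9083 -218.1457   28.9924] grip 0.0338721348606472 ft [0.3472 0.1927 0.4412] yaw 68.62652269651575
delta tool mm [ 4.6432 -2.0415 54.9871] rotz 0.02315218865663339
(array([ 474.8, -218.9]), array([44.6, 16. ]), -22.4, np.float64(25.6), 1303)
```

{"name": "servo_tool", "arguments": {"deltas": "0.4 4.7 -2.3 20 0 0 0.021;0.4 0 0 18 0 0 0;0.4 0 0 10 0 0 0;0.4 0 0 5 0 0 0;0.4 0 0 0 0 0 0;0 0 0 0 0 0 0;0 0 0 0 0 0 0;0 0 0 0 0 0 0"}}

```text
time_s: 35.07
position: [0.4749, -0.2188, -0.0239]
tool_rot: [[-0.923, 0.384, 0.002], [0.384, 0.923, -0.001], [-0.002, -0.001, -1.0]]
ft_force: [0.1, 0.5, 4.4]
grip_width: 0.0152
gripper_force: 40.0
```

{"name": "servo_tool", "arguments": {"deltas": "0 0 0 0 0 0 0;0 0 0 -10 0 0 0;0 0 0 -30 0 0 0;0 0 0 -40 0 0 -0.1;0 0 0 -30 0 0 -0.12;0 0 0 0 0 0 -0.12;0 0 0 0 0 0 -0.05;0 0 0 0 0 0 0"}}

```text
time_s: 35.73
position: [0.4742, -0.2183, 0.0863]
tool_rot: [[-1.0, 0.003, 0.001], [0.003, 1.0, -0.001], [-0.001, -0.001, -1.0]]
ft_force: [0.5, 0.2, 0.0]
grip_width: 0.015
gripper_force: 39.5
```

{"name": "servo_tool", "arguments": {"deltas": "0 0 30 0 0 0 0;0 0 40 0 0 0 0;0 0 40 0 0 0 0;0 0 40 0 0 0 0;0 0 40 0 0 0 0;0 0 40 0 0 0 0;0 0 40 0 0 0 0;0 0 40 0 0 0 0"}}

```text
time_s: 36.4
position: [0.4751, 0.0936, 0.0853]
tool_rot: [[-1.0, 0.007, -0.0], [0.007, 1.0, -0.0], [0.0, -0.0, -1.0]]
ft_force: [0.9, -0.4, -0.1]
grip_width: 0.0152
gripper_force: 39.5
```

{"name": "servo_tool", "arguments": {"deltas": "0 0 40 0 0 0 0;0 0 35 0 0 0 0;0 0 18 20 0 0 0;0 0 0 30 0 0 0;0 0 0 0 0 0 0;0 0 0 0 0 0 0"}}

```text
time_s: 36.9
position: [0.4753, 0.1845, 0.0347]
tool_rot: [[-1.0, 0.006, -0.003], [0.006, 1.0, -0.001], [0.003, -0.001, -1.0]]
ft_force: [-0.1, -0.2, -0.3]
grip_width: 0.015
gripper_force: 39.5
```

```bash
python3 st.py 483 185 -21.5 89.5; python3 - <<'E'
from h import *
p=env.get_image('wrist'); C=cloud(p); C=C[p['depth']>0]
V=C[(C[:,2]>.021)&(C[:,2]<.033)&(C[:,0]>.409)&(C[:,0]<.458)&(C[:,1]>.15)&(C[:,1]<.22)]
print(len(V),cv2.minAreaRect((V[:,:2]*1000).astype(np.float32)))
E
```

```text
t 36.95 pos [476.3056 184.2591  35.7547] grip 0.014794919279767367 ft [-0.9449 -0.2386 -0.7795] yaw 89.6401280661024
delta tool mm [-6.7118  0.79   57.252 ] rotz 0.0024456961279392428
1431 ((433.21868896484375, 182.97047424316406), (44.15281295776367, 16.3355655670166), 0.17145749926567078)
```

Timber 1 sits well in the box, so I'll place the second.

{"name": "servo_tool", "arguments": {"deltas": "0 -7.5 0 20 0 0 0;0 0 0 20 0 0 0;0 0 0 12 0 0 0;0 0 0 5 0 0 0;0 0 0 0 0 0 0;0.38 0 0 0 0 0 0;0.38 0 0 0 0 0 0;0.38 0 0 0 0 0 0"}}

```text
time_s: 37.67
position: [0.4843, 0.1846, -0.0209]
tool_rot: [[-1.0, 0.005, 0.002], [0.005, 1.0, 0.0], [-0.002, 0.0, -1.0]]
ft_force: [-0.6, -0.0, -0.2]
grip_width: 0.0326
gripper_force: 0.0
```

{"name": "servo_tool", "arguments": {"deltas": "0.38 0 0 -10 0 0 0;0.38 0 0 -30 0 0 0;0.38 0 0 -40 0 0 0;0.4 0 -20 -30 0 0 0;0.4 -7 -40 0 0 0 0;0.4 -7 -40 0 0 0 0;0.4 -7 -40 0 0 0 0;0.4 -7 -40 0 0 0 0"}}

```text
time_s: 38.33
position: [0.5109, 0.0028, 0.0895]
tool_rot: [[-1.0, 0.004, 0.002], [0.004, 1.0, -0.0], [-0.002, -0.0, -1.0]]
ft_force: [0.6, 0.0, -0.5]
grip_width: 0.0344
gripper_force: 0.0
```

{"name": "servo_tool", "arguments": {"deltas": "0.4 -7 -40 0 0 0 0;0.4 -7 -40 0 0 0 0;0.4 -7 -40 0 0 0 0;0.4 -7 -40 0 0 0 0;0.4 -7 -40 0 0 0 0;0.4 -2 -33 0 0 0 0.124;0.4 0 0 10 0 0 0.124;0.4 0 0 20 0 0 0"}}

```text
time_s: 39.0
position: [0.5477, -0.2316, 0.0606]
tool_rot: [[-0.966, 0.259, 0.005], [0.259, 0.966, -0.003], [-0.005, -0.002, -1.0]]
ft_force: [0.4, 0.2, 0.7]
grip_width: 0.0341
gripper_force: 0.0
```

{"name": "servo_tool", "arguments": {"deltas": "0.4 0 0 20 0 0 0;0.4 0 0 10 0 0 0;0.4 0 0 0 0 0 0;0.4 0 0 0 0 0 0"}}

```text
time_s: 39.33
position: [0.5469, -0.2287, 0.0289]
tool_rot: [[-0.968, 0.25, 0.0], [0.25, 0.968, -0.0], [-0.0, -0.0, -1.0]]
ft_force: [-0.5, -0.6, -0.1]
grip_width: 0.034
gripper_force: 0.0
```

```bash
python3 st.py 546.5 -229.8 -26 75.5 547 -229
```

```text
t 39.3833 pos [ 547.2144 -228.8897   29.3565] grip 0.03418867931582886 ft [0.6153 0.0413 0.6598] yaw 75.5354571915798
delta tool mm [ 0.5539 -1.028  55.3563] rotz 0.0006188447365778284
(array([ 545.7, -230.2]), array([44.4, 16.3]), -13.5, np.float64(25.5), 1291)
```

{"name": "servo_tool", "arguments": {"deltas": "0.4 1.2 -1.6 20 0 0 -0.015;0.4 0 0 18 0 0 0;0.4 0 0 10 0 0 0;0.4 0 0 5 0 0 0;0.4 0 0 0 0 0 0;0 0 0 0 0 0 0;0 0 0 0 0 0 0;0 0 0 0 0 0 0"}}

```text
time_s: 40.05
position: [0.5458, -0.2304, -0.0238]
tool_rot: [[-0.972, 0.235, 0.002], [0.235, 0.972, -0.001], [-0.002, -0.001, -1.0]]
ft_force: [-0.4, 0.8, 4.4]
grip_width: 0.0147
gripper_force: 40.3
```

{"name": "servo_tool", "arguments": {"deltas": "0 0 0 0 0 0 0;0 0 0 -10 0 0 0;0 0 0 -30 0 0 0;0 0 0 -40 0 0 -0.1;0 0 0 -30 0 0 -0.12;0 0 0 0 0 0 0;0 0 0 0 0 0 0"}}

```text
time_s: 40.63
position: [0.5457, -0.2303, 0.0872]
tool_rot: [[-1.0, 0.018, 0.003], [0.018, 1.0, -0.002], [-0.003, -0.002, -1.0]]
ft_force: [0.1, 1.2, -0.6]
grip_width: 0.0146
gripper_force: 39.8
```

{"name": "servo_tool", "arguments": {"deltas": "0 0 30 0 0 0 0;0 2 40 0 0 0 0;0 2 40 0 0 0 0;0 2 40 0 0 0 0;0 2 40 0 0 0 0;0 2 40 0 0 0 0;0 2 40 0 0 0 0;0 2 40 0 0 0 0"}}

```text
time_s: 41.3
position: [0.5353, 0.0822, 0.0839]
tool_rot: [[-1.0, 0.02, -0.003], [0.02, 1.0, 0.0], [0.003, 0.0, -1.0]]
ft_force: [0.8, 0.5, -0.4]
grip_width: 0.0141
gripper_force: 39.8
```

{"name": "servo_tool", "arguments": {"deltas": "0 0 40 0 0 0 0;0 0 40 0 0 0 0;0 0 23 20 0 0 0;0 0 0 30 0 0 0;0 0 0 0 0 0 0;0 0 0 0 0 0 0"}}

```text
time_s: 41.8
position: [0.537, 0.1829, 0.0335]
tool_rot: [[-1.0, 0.018, -0.005], [0.018, 1.0, -0.001], [0.005, -0.001, -1.0]]
ft_force: [0.6, 0.5, -0.2]
grip_width: 0.0152
gripper_force: 39.8
```

```bash
python3 st.py 534 185 -21.5 89.5; python3 - <<'E'
from h import *
p=env.get_image('wrist'); C=cloud(p); C=C[p['depth']>0]
V=C[(C[:,2]>.021)&(C[:,2]<.033)&(C[:,0]>.458)&(C[:,0]<.51)&(C[:,1]>.15)&(C[:,1]<.22)]
print(len(V),cv2.minAreaRect((V[:,:2]*1000).astype(np.float32)))
E
```

```text
t 41.85 pos [538.2657 182.6635  35.0531] grip 0.01459807864939075 ft [-0.2724 -0.1414  0.7028] yaw 88.91015935389815
delta tool mm [ 4.224   2.2754 56.5587] rotz -0.010294661336567907
1492 ((484.0002136230469, 182.13999938964844), (43.72358322143555, 16.022808074951172), 0.0028268422465771437)
```

{"name": "servo_tool", "arguments": {"deltas": "0 3 1 20 0 0 -0.01;0 0 0 20 0 0 0;0 0 0 10 0 0 0;0 0 0 6 0 0 0;0 0 0 0 0 0 0;0.38 0 0 0 0 0 0;0.38 0 0 0 0 0 0;0.38 0 0 0 0 0 0"}}

```text
time_s: 42.57
position: [0.5361, 0.1843, -0.02]
tool_rot: [[-1.0, 0.008, 0.002], [0.008, 1.0, 0.0], [-0.002, 0.0, -1.0]]
ft_force: [-0.5, 0.5, -0.3]
grip_width: 0.0322
gripper_force: 0.0
```

{"name": "servo_tool", "arguments": {"deltas": "0.38 0 0 -10 0 0 0;0.3 0 0 -30 0 0 0;0.2 0 0 -40 0 0 0;0.1 20 0 -40 0 0 0;0 40 0 -10 0 0 0;0 40 0 0 0 0 0;0 20 0 0 0 0 0;0 0 0 0 0 0 0"}}

```text
time_s: 43.23
position: [0.4128, 0.1854, 0.1078]
tool_rot: [[-1.0, 0.006, -0.0], [0.006, 1.0, 0.0], [0.0, 0.0, -1.0]]
ft_force: [1.0, 0.2, 0.8]
grip_width: 0.0001
gripper_force: 0.0
```

```bash
python3 - <<'E'
from h import *
np.set_printoptions(precision=4,suppress=True)
o=env.observe();print(o['position'],o['q'])
p=env.get_image('wrist'); save(p,'pk'); q=env.get_image('side'); s=env.get_image('scene')
cv2.imwrite('pics/pk2.png',np.vstack([p['img'][:250,120:520],np.hstack([q['img'][170:340,200:400],s['img'][60:230,270:470]])])[:,:,::-1])
for nm,P in [('side',q),('scene',s)]:
    C=cloud(P);C=C[P['depth']>0]
    # lid plane
    V=C[(C[:,2]>.08)&(C[:,2]<.26)&(C[:,0]>.57)&(C[:,0]<.66)&(C[:,1]>.15)&(C[:,1]<.31)]
    for lo in np.arange(.08,.25,.02):
        t=V[(V[:,2]>lo)&(V[:,2]<lo+.02)]
        if len(t)>5: print(nm,round(lo+.01,3),len(t),np.median(t[:,0]),t[:,2].max())
E
```

```text
[0.4128 0.1854 0.1078] [  9.136   17.379   97.0653   0.0094  65.5829 -80.5031]
side 0.09 252 0.58580827650627 0.09989189149696687
side 0.11 256 0.589450209374684 0.11998649583459957
side 0.13 267 0.5929345381938786 0.13995147457286247
side 0.15 269 0.5964477660250194 0.15997767376713778
side 0.17 280 0.5998544845269095 0.17988695848426223
side 0.19 283 0.6033575207230233 0.1999607868673354
side 0.21 217 0.606607857296534 0.21997928515737958
side 0.23 474 0.6103727111556594 0.23994259284302047
side 0.25 13 0.613500418529449 0.24186784635989397
scene 0.09 54 0.5908801711856917 0.09952238142619456
scene 0.11 54 0.594356924770516 0.11968625873322693
scene 0.13 57 0.5976291322992172 0.13982089805548795
scene 0.15 59 0.601409872952504 0.1597889889352168
scene 0.17 64 0.604761305031384 0.17962456098288165
scene 0.19 69 0.6083585890731756 0.1999238388704839
scene 0.21 69 0.6118983891675499 0.2197643881590577
scene 0.23 227 0.6136386930826768 0.2399927344678212
scene 0.25 21 0.6142142913781045 0.2416710886052354
```

View pics/pk2.png

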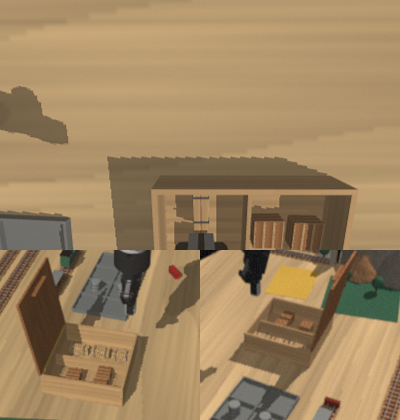

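Everything is packed. Next I'll go over the lid and behind it.

{"name": "servo_tool", "arguments": {"deltas": "0 0 5 -40 0 0 0;0 0 5 -40 0 0 0;0 0 5 -40 0 0 0;0 0 5 -40 0 0 0;0 -20 5 0 0 0 0;0 -38 5 0 0 0 0;0 -38 5 0 0 0 0;0 -38 5 0 0 0 0"}}

```text
time_s: 44.05
position: [0.5536, 0.2242, 0.2667]
tool_rot: [[-1.0, 0.008, 0.001], [0.008, 1.0, 0.0], [-0.001, 0.0, -1.0]]
ft_force: [0.7, 0.4, 0.5]
grip_width: 0.0002
gripper_force: 0.0
```

{"name": "servo_tool", "arguments": {"deltas": "0 -38 4 0 0 0 0;0 -38 0 0 0 0 0;0 -38 0 0 0 0 0;0 0 0 0 0 0 0;0 0 0 0 0 0 0;0 0 0 0 0 0 0"}}

```text
time_s: 44.55
position: [0.6653, 0.2271, 0.2659]
tool_rot: [[-1.0, 0.008, -0.001], [0.008, 1.0, -0.0], [0.001, -0.0, -1.0]]
ft_force: [-0.4, 0.5, 0.7]
grip_width: -0.0003
gripper_force: 0.0
```

```bash
python3 st.py 657 229 165 89.5; python3 - <<'E'
from h import *
print(env.observe()['q'])
p=env.get_image('side'); C=cloud(p); C=C[p['depth']>0]
V=C[(C[:,2]>.15)&(C[:,2]<.4)&(C[:,0]>.56)&(C[:,0]<.72)&(C[:,1]>.19)&(C[:,1]<.28)]
for lo in np.arange(.15,.4,.02):
    t=V[(V[:,2]>lo)&(V[:,2]<lo+.02)]
    if len(t): print(round(lo,2),len(t),t.min(0).round(3),t.max(0).round(3))
E
```

```text
t 44.6 pos [664.7251 227.366  266.9345] grip 0.00015064112377240492 ft [-0.1184  0.5397 -0.2712] yaw 89.56226691701883
delta tool mm [  7.7918   1.5559 101.9307] rotz 0.001086762717044705
[ 9.25265585e+00  3.74940547e+01  3.50943880e+01  5.62568679e-03
  1.07379581e+02 -8.03079263e+01]
0.15 165 [0.594 0.191 0.15 ] [0.602 0.279 0.17 ]
0.17 158 [0.598 0.191 0.17 ] [0.605 0.279 0.19 ]
0.19 147 [0.602 0.19  0.19 ] [0.608 0.28  0.209]
0.21 207 [0.596 0.192 0.211] [0.612 0.279 0.23 ]
0.23 139 [0.609 0.19  0.23 ] [0.618 0.28  0.241]
0.29 14 [0.654 0.222 0.305] [0.673 0.236 0.31 ]
0.31 97 [0.652 0.218 0.31 ] [0.675 0.242 0.33 ]
0.33 88 [0.65  0.215 0.33 ] [0.675 0.243 0.35 ]
0.35 165 [0.648 0.19  0.35 ] [0.675 0.269 0.37 ]
0.37 212 [0.645 0.192 0.37 ] [0.676 0.28  0.39 ]
0.39 90 [0.645 0.208 0.39 ] [0.667 0.279 0.4  ]
```

{"name": "servo_tool", "arguments": {"deltas": "0 0 1.5 30 0 0 0;0 0 0 40 0 0 0;0 0 0 30 0 0 0;0 0 0 0 0 0 0;0 10 0 0 0 0 0;0 15 0 0 0 0 0;0 15 0 0 0 0 0;0 10 0 0 0 0 0"}}

```text
time_s: 45.32
position: [0.6147, 0.2295, 0.1701]
tool_rot: [[-1.0, 0.007, 0.005], [0.007, 1.0, 0.001], [-0.005, 0.001, -1.0]]
ft_force: [1.0, -0.1, 1.5]
grip_width: 0.0001
gripper_force: 0.7
```

{"name": "servo_tool", "arguments": {"deltas": "0 15 0 0 0 0 0;0 15 0 0 0 0 0;0 15 0 0 0 0 0;0 15 0 0 0 0 0;0 15 0 0 0 0 0;0 10 0 0 0 0 0;0 0 0 0 0 0 0"}}

```text
time_s: 45.9
position: [0.5292, 0.2303, 0.1698]
tool_rot: [[-1.0, 0.007, 0.004], [0.007, 1.0, 0.001], [-0.004, 0.001, -1.0]]
ft_force: [0.5, 0.4, 0.1]
grip_width: 0.0002
gripper_force: 0.0
```

```bash
cat > lid.py <<'E'
from h import *
o=env.observe();print(o['time_s'],np.round(o['position'],4),np.round(o['ft_force'],1))
for n in ['scene','side']:
    p=env.get_image(n); C=cloud(p); C=C[p['depth']>0]
    for a,b in [(.15,.175),(.28,.31)]:
        V=C[(C[:,2]>.062)&(C[:,2]<.26)&(C[:,0]>.38)&(C[:,0]<.64)&(C[:,1]>a)&(C[:,1]<b)]
        if len(V)>20: i=np.argmax(V[:,2]); print(n,len(V),'top',V[i].round(3),'ang',np.degrees(np.arctan2(V[i][2]-.055,.583-V[i][0])).round(1))
E
python3 lid.py
```

```text
45.9 [0.5292 0.2303 0.1698] [0.5 0.4 0.1]
scene 395 top [0.507 0.158 0.229] ang 66.5
scene 318 top [0.518 0.306 0.208] ang 66.9
side 42 top [0.508 0.165 0.229] ang 66.7
side 76 top [0.504 0.303 0.229] ang 65.6
```

{"name": "servo_tool", "arguments": {"deltas": "0 18 0 11 0 0 0;0 19 0 11 0 0 0;0 15 0 15 0 0 0;0 15 0 16 0 0 0;0 10 0 19 0 0 0;0 11 0 19 0 0 0;0 0 0 0 0 0 0"}}

```text
time_s: 46.58
position: [0.44, 0.2302, 0.0734]
tool_rot: [[-1.0, 0.007, -0.005], [0.007, 1.0, -0.001], [0.005, -0.001, -1.0]]
ft_force: [-0.5, 0.0, -0.3]
grip_width: -0.0002
gripper_force: 0.0
```

```bash
python3 lid.py
```

```text
46.5833 [0.44   0.2302 0.0734] [-0.5  0.  -0.3]
scene 567 top [0.437 0.175 0.208] ang 46.3
scene 447 top [0.451 0.282 0.206] ang 48.8
side 361 top [0.408 0.155 0.121] ang 20.7
side 856 top [0.441 0.281 0.212] ang 47.9
```

{"name": "servo_tool", "arguments": {"deltas": "0 5 0 14 0 0 0;0 4 0 13 0 0 0;0 2 0 10 0 0 0;0 1 0 8 0 0 0;0 0 0 6 0 0 0;0 0 0 3 0 0 0;0 0 0 0 0 0 0"}}

```text
time_s: 47.27
position: [0.4313, 0.2307, 0.0225]
tool_rot: [[-1.0, 0.008, 0.002], [0.008, 1.0, 0.0], [-0.002, 0.0, -1.0]]
ft_force: [-0.9, -0.1, 5.6]
grip_width: -0.0002
gripper_force: 2.4
```

```bash
python3 - <<'E'
from h import *
o=env.observe();print(o['time_s'],np.round(o['position'],4),np.round(o['ft_force'],1))
for n in ['scene','side']:
    p=env.get_image(n); C=cloud(p); C=C[p['depth']>0]
    for a,b in [(.15,.175),(.28,.31)]:
        for x in (.41,.45,.5,.56):
            V=C[(C[:,2]>.04)&(C[:,2]<.09)&(abs(C[:,0]-x)<.008)&(C[:,1]>a)&(C[:,1]<b)]
            if len(V)>4: print(n,a,x,np.median(V[:,2]).round(4))
E
```

```text
47.2667 [0.4313 0.2307 0.0225] [-0.9 -0.1  5.6]
scene 0.15 0.41 0.0626
scene 0.15 0.45 0.0623
scene 0.15 0.5 0.0625
scene 0.15 0.56 0.0626
scene 0.28 0.45 0.0628
scene 0.28 0.5 0.0625
scene 0.28 0.56 0.0624
side 0.15 0.41 0.0627
side 0.15 0.5 0.0622
side 0.15 0.56 0.0624
side 0.28 0.41 0.0619
side 0.28 0.45 0.062
side 0.28 0.5 0.0621
side 0.28 0.56 0.0622
```

{"name": "servo_tool", "arguments": {"deltas": "0 0 0 2 0 0 0;0 0 0 0 0 0 0;0 0 0 0 0 0 0"}}

```text
time_s: 47.62
position: [0.4314, 0.2308, 0.0221]
tool_rot: [[-1.0, 0.008, 0.003], [0.008, 1.0, 0.001], [-0.003, 0.001, -1.0]]
ft_force: [-7.5, -2.7, 27.6]
grip_width: -0.0002
gripper_force: 13.5
```

{"name": "servo_tool", "arguments": {"deltas": "0 0 0 -5 0 0 0;0 0 0 -30 0 0 0;0 0 0 -40 0 0 0;0 0 0 -40 0 0 0;0 0 0 -40 0 0 0;0 0 0 0 0 0 0;0 0 0 0 0 0 0"}}

```text
time_s: 48.2
position: [0.4315, 0.2308, 0.1766]
tool_rot: [[-1.0, 0.008, 0.005], [0.008, 1.0, 0.001], [-0.005, 0.001, -1.0]]
ft_force: [0.4, 0.4, -0.9]
grip_width: -0.0002
gripper_force: 0.0
```

```bash
python3 - <<'E'
from h import *
p=env.get_image('scene'); q=env.get_image('side')
cv2.imwrite('pics/fin.png',np.hstack([cv2.resize(p['img'][90:390,190:450],None,fx=1.5,fy=1.5),cv2.resize(q['img'][120:370,190:420],(410,450))])[:,:,::-1])
for n,P in [('scene',p),('side',q)]:
    C=cloud(P);C=C[P['depth']>0]
    V=C[(C[:,2]>.045)&(C[:,2]<.09)&(C[:,0]>.39)&(C[:,0]<.6)&(C[:,1]>.13)&(C[:,1]<.33)]
    A=np.c_[V[:,:2],np.ones(len(V))];V2=V[abs(V[:,2]-.062)<.006];A=np.c_[V2[:,:2],np.ones(len(V2))];print(n,len(V2),np.linalg.lstsq(A,V2[:,2],rcond=None)[0],np.median(V2[:,2]),V2[:,0].min())
    print('van',fit(P,(.671,-.0535),.03,.045,.06,.006))
E
```

```text
scene 3198 [-0.00262851  0.00372121  0.06274487] 0.06243933371728834 0.3922164792187474
van (array([669.3, -51.6]), array([92.2, 31.7]), 87.8, np.float64(40.8), 504)
side 4840 [ 0.00062939 -0.00151503  0.06206349] 0.06206403242119145 0.3934058929354507
van (array([669.2, -54.7]), array([94.9, 33.2]), 87.2, np.float64(41.1), 225)
```

View pics/fin.png

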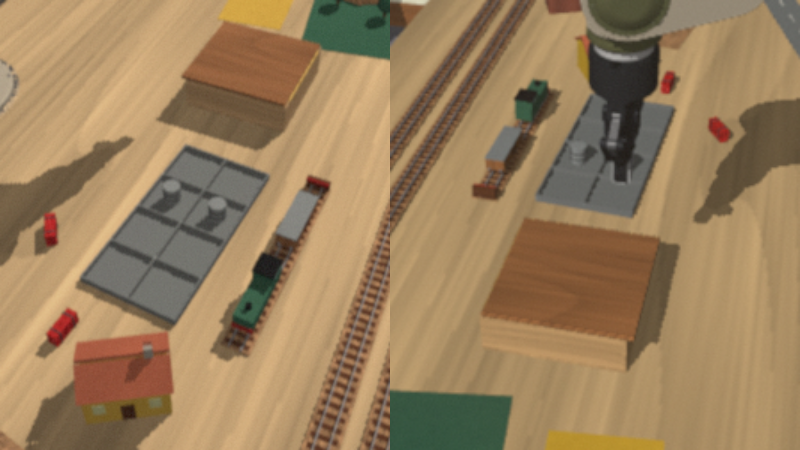

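The final view shows the lid shut and level, the van upright on the track, both drums in the otherwise empty tray, and the red decoys untouched.

```bash
python3 -c "
from rig import env
print(env.close_job())"
```

```text
the job is handed in; nothing more can be done
None
```

The goods yard is packed and the job handed in: the van is parked on the siding, the three crates are in the left compartment, the three timber stacks are in the right one, and the lid is shut. No verdict came back. I didn't see the tab itself behind the rim; the depth readings show the lid flat at its shut height.

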